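# Free seized sleeves from a rack, gauge their bores and sort them

### The arm

A 7-joint arm with a two-finger parallel gripper is mounted at the origin on the work surface. World frame = base frame: x ahead of the robot, y to its left, z up, the work surface at z = 0. Lengths are in m, angles in degrees, forces in N, time in s.
With the tool pointing down it reaches from about 0.425 to 0.875 m from the base axis. Payload 4.7 kg.
Tool frame: the origin (TCP) lies midway between the tips of the shut fingers; the grasp point (between the pads) lies 19 mm behind it; z points along the fingers, y is the direction in which the jaws open and shut (so a half turn about z gives the same grasp; the last joint's range is limited). The gripper opens to 87 mm and grips with 3 to 60 N. Pads are 19 mm wide; open, the fingers measure 117 mm over their backs; the gripper's body (75 mm by 190 mm) begins 51 mm behind the grasp point.
Start: joints at [70.48, 18.392, -4.016, 83.108, 1.295, 78.541, -3.26], TCP at [0.226, -0.61, 0.223] pointing down, gripper open.
Joint ranges: [-163.93, 163.93], [-17.29, 119.83], [-79.2, 71.16], [3.27, 140.29], [-89.18, 269.18], [5.43, 117.66], [-154.24, 154.24]. Speed limits (degrees/s): [147.25, 147.25, 180, 180, 180, 180, 180].

### API

Orientations are given as [roll, pitch, yaw] about the fixed x, y, z axes, in that order (R = Rz(yaw) Ry(pitch) Rx(roll)).
In Python, from station import r gives the robot as it stands.
- The arm moves only by the tool play_rows, never from a script. Its argument "targets" is a list that holds one entry, the list of rows, each a list of 7 numbers: the shift along the tool's x, y, z in cm, then the turn, a rotation vector about the tool's x, y, z in rad, then the opening, from 0 (shut) to 1 (fully open). A call has 1 to 10 rows; each row shifts and turns the commanded pose from where the row before left it, along the tool's axes as they then stand; what a row does not reach is not made up. A row lasts 1/12 s, in which the tool goes at most 41.7 mm and 7.16 degrees, less where a joint would pass 70% of its speed; a pose out of reach is approached as far as the arm can. A call is refused whole if a number of a shift passes 4.17 or a number of a turn 0.125, either way. A call with a gripper value outside its range is refused whole. The fingers move at their own pace and stop on an object; the grip force is fixed at half the most. Time passes only in rows, so rows that do not move let the fingers close. It gives the time, the measured TCP pose, the force and the opening at its end, in the units of the state.
- r.read_state(): the state, without advancing time (a new reading comes with each control period).
- r.grab_frame(name): name is "scene" or "side" or "wrist"; returns (picture, depth): 400x640x3 uint8, red, green, blue; 400x640 float32, m along the optical axis (not along the pixel's ray), 0 where there is no reading.
- r.camera_model(name): a dict with "fx", "fy", "cx", "cy" (pixels), "k1" (the pictures are not rectified: a ray, as slopes to the right and down, at radius r is drawn at 1 + k1 r^2 times it, then the intrinsics apply), "extrinsics" (4x4, takes a point from world to camera coordinates); the wrist camera has in their place "mount" (4x4, takes a point from camera to tool coordinates, whose origin is the TCP and whose axes are the flange's). Camera axes: x right, y down, z forward; pixel columns grow to the right and rows downward; lengths in m; the calibration is good to about 2 mm. A picture is of the moment at which its call begins: read the wrist's pose just before it. camera_model takes no time and is no camera call.
- r.finish_job(): hands the job in, once; it reports no verdict.
The state is a dict: "t": time; "qpos": joint angles; "qd": joint speeds; "joint_torque": joint torques, N m; "eef_pos": TCP position; "tool_rot": TCP orientation; "contact_force": force on the tool from outside, world axes, zero at the start; "wrist_torque": the same for the moment, N m; "gripper_width": opening from 0.0 (shut) to 1.0 (fully open).
Only numpy, scipy, OpenCV 4.12 (cv2) and the standard library are available. Lean on these libraries where they do the work, as an engineer would, in place of code of your own. Each camera call takes 0.05 s, during which the arm holds its last target.

### The job

Work along the rack nest by nest, starting at the end with the ball-topped post and passing over empty nests: rock each stuck sleeve to both sides of the row until its two stiff keepers have been pushed clear, draw it out, and slide it down the stepped gauge pin as far as it goes. Put each sleeve that goes right down to the gauge's foot in the square tray and each that stops at the step in the round dish. Leave the spray bottle, calliper and brush alone and do not tip the gauge over.

Things in the scene. Friction and masses are not known exactly. Their poses are not given: they have to be found in the camera images.
- rack: Fixed aluminium rack, 350 x 90 mm; origin under its middle, z up, y along the row of nests 1 to 5 (at y = +132, +66, 0, -66, -132 mm). A thin post with a black ball, top 87 mm up, at the +y, +x corner marks the row's start. Grey posts between nests (12 mm along the row, 26 across) reach 72.5 mm up; across the row it is clear for fingers.
- nest_1 (a point): Middle of the floor of nest 1's recess (29 mm square, 6 mm deep), 6 mm above the bench; y along the row. On both sides along the row a black keeper, 65.5 to 71.5 mm above the bench, reaches 3.5 mm over the sleeve's collar, 1 mm from the barrel and 4.5 mm above the collar: a straight pull jams. Pushed outward with 5 N it slides up to 5.5 mm and stays; 3.5 mm clears the collar.
- nest_2 (a point): As nest_1, for nest 2; may be empty. Freeing, in all nests: tilt the sleeve about its foot 6 to 8 degrees along the row to one side (about 10 mm at grip height), so that its barrel pushes that keeper out, then to the other side, then bring it upright and lift straight out.
- nest_3 (a point): As nest_1, for nest 3.
- nest_4 (a point): As nest_1, for nest 4; may be empty.
- nest_5 (a point): As nest_1, for nest 5.
- sleeve_1a_mid (a point): Centre of a steel sleeve from nest 1 (of 1a and 1b one at most is present). Half-way up its 100 mm, z to its head. Barrel 26 mm in diameter, collar 35 mm in diameter 50 to 55 mm above the foot; grip the barrel above the collar, 80 to 85 mm above the foot. Blind bore 50 mm deep from the foot, 18 or 13 mm wide: unseen, and not told by the name. 0.17 to 0.29 kg.
- sleeve_1b_mid (a point): Centre of a steel sleeve from nest 1 (of 1a and 1b one at most is present). Half-way up its 100 mm, z to its head. Barrel 26 mm in diameter, collar 35 mm in diameter 50 to 55 mm above the foot; grip the barrel above the collar, 80 to 85 mm above the foot. Blind bore 50 mm deep from the foot, 18 or 13 mm wide: unseen, and not told by the name. 0.17 to 0.29 kg.
- sleeve_2a_mid (a point): Centre of a steel sleeve from nest 2 (of 2a and 2b one at most is present). Half-way up its 100 mm, z to its head. Barrel 26 mm in diameter, collar 35 mm in diameter 50 to 55 mm above the foot; grip the barrel above the collar, 80 to 85 mm above the foot. Blind bore 50 mm deep from the foot, 18 or 13 mm wide: unseen, and not told by the name. 0.17 to 0.29 kg.
- sleeve_2b_mid (a point): Centre of a steel sleeve from nest 2 (of 2a and 2b one at most is present). Half-way up its 100 mm, z to its head. Barrel 26 mm in diameter, collar 35 mm in diameter 50 to 55 mm above the foot; grip the barrel above the collar, 80 to 85 mm above the foot. Blind bore 50 mm deep from the foot, 18 or 13 mm wide: unseen, and not told by the name. 0.17 to 0.29 kg.
- sleeve_3a_mid (a point): Centre of a steel sleeve from nest 3 (of 3a and 3b one at most is present). Half-way up its 100 mm, z to its head. Barrel 26 mm in diameter, collar 35 mm in diameter 50 to 55 mm above the foot; grip the barrel above the collar, 80 to 85 mm above the foot. Blind bore 50 mm deep from the foot, 18 or 13 mm wide: unseen, and not told by the name. 0.17 to 0.29 kg.
- sleeve_3b_mid (a point): Centre of a steel sleeve from nest 3 (of 3a and 3b one at most is present). Half-way up its 100 mm, z to its head. Barrel 26 mm in diameter, collar 35 mm in diameter 50 to 55 mm above the foot; grip the barrel above the collar, 80 to 85 mm above the foot. Blind bore 50 mm deep from the foot, 18 or 13 mm wide: unseen, and not told by the name. 0.17 to 0.29 kg.
- sleeve_4a_mid (a point): Centre of a steel sleeve from nest 4 (of 4a and 4b one at most is present). Half-way up its 100 mm, z to its head. Barrel 26 mm in diameter, collar 35 mm in diameter 50 to 55 mm above the foot; grip the barrel above the collar, 80 to 85 mm above the foot. Blind bore 50 mm deep from the foot, 18 or 13 mm wide: unseen, and not told by the name. 0.17 to 0.29 kg.
- sleeve_4b_mid (a point): Centre of a steel sleeve from nest 4 (of 4a and 4b one at most is present). Half-way up its 100 mm, z to its head. Barrel 26 mm in diameter, collar 35 mm in diameter 50 to 55 mm above the foot; grip the barrel above the collar, 80 to 85 mm above the foot. Blind bore 50 mm deep from the foot, 18 or 13 mm wide: unseen, and not told by the name. 0.17 to 0.29 kg.
- sleeve_5a_mid (a point): Centre of a steel sleeve from nest 5 (of 5a and 5b one at most is present). Half-way up its 100 mm, z to its head. Barrel 26 mm in diameter, collar 35 mm in diameter 50 to 55 mm above the foot; grip the barrel above the collar, 80 to 85 mm above the foot. Blind bore 50 mm deep from the foot, 18 or 13 mm wide: unseen, and not told by the name. 0.17 to 0.29 kg.
- sleeve_5b_mid (a point): Centre of a steel sleeve from nest 5 (of 5a and 5b one at most is present). Half-way up its 100 mm, z to its head. Barrel 26 mm in diameter, collar 35 mm in diameter 50 to 55 mm above the foot; grip the barrel above the collar, 80 to 85 mm above the foot. Blind bore 50 mm deep from the foot, 18 or 13 mm wide: unseen, and not told by the name. 0.17 to 0.29 kg.
- gauge_foot (a point): Loose gauge, 0.95 kg; this point is on its axis, on top of its foot (dark disc, 74 mm in diameter, 15 mm thick); z up. Stepped pin 45 mm high: 15 mm in diameter for 25 mm, a bevelled step 4 mm high to a 10 mm pilot, and a 5 mm conical tip, polished. An 18 mm bore goes down until the sleeve's foot meets the disc; a 13 mm bore stops on the step, about 27 mm higher; a wide one set down off-centre may hang there too.
- square_tray_in (a point): Centre of the inner floor (4 mm above the bench) of a fixed open square aluminium tray, 150 mm outside, walls 4 mm thick and 30 mm high, x and y along its sides.
- round_dish_in (a point): Centre of the inner floor (4 mm above the bench) of a fixed open round grey plastic dish, 156 mm across, walls 4 mm thick and 30 mm high.
- spray_bottle: Bystander: white bottle 52 mm in diameter, 150 mm high, origin at its underside.
- calliper: Bystander: calliper lying flat, 200 mm long along its y, 11 mm high. Not always there.
- part_brush: Bystander: brush lying flat, about 200 mm long along its x. Not always there.

How it is judged:
By the outcome, as a careful person would: the job done as asked, in the order asked, and still so for the second after the job is handed in, with the robot touching nothing.
Of sleeve_1a, sleeve_1b only 1 to 1 are there at a start; the rules pass over those that are not, and their reading is None.
Of sleeve_2a, sleeve_2b, calliper only 1 to 1 are there at a start; the rules pass over those that are not, and their reading is None.
Of sleeve_3a, sleeve_3b only 1 to 1 are there at a start; the rules pass over those that are not, and their reading is None.
Of sleeve_4a, sleeve_4b, part_brush only 1 to 1 are there at a start; the rules pass over those that are not, and their reading is None.
Of sleeve_5a, sleeve_5b only 1 to 1 are there at a start; the rules pass over those that are not, and their reading is None.
At some moment in a run one of gauge may be knocked a few centimetres aside while the robot is not near it.
Once in a run the grip may slacken for a moment while it holds something.
It also fails if it takes over 210 s, if anything falls off the work surface, if the arm or the gripper's body presses on something with over 40 N, if the wrist force passes 120 N, or if a joint passes its speed limit or range.

## Working session

There is one attempt and no reset: what is moved stays moved. The work goes in short steps, Python scripts to look and compute and a tool call to move; the robot and the scene stay as the last step left them, time stands still between calls to the robot, and variables do not carry over. Pictures are saved under pics/ and viewed, and the job is handed in when it is done.

Besides the shell and the picture viewer there is one more tool, called by a JSON object that holds its "fn" and its "kwargs". play_rows: Moves the arm, as the interface text tells. Its arguments: {"type":"object","properties":{"targets":{"type":"array"}},"required":["targets"]}

```bash
ls; mkdir -p pics
python3 - <<'E'
from station import r
import cv2
s=r.read_state();print(s)
for n in("scene","side","wrist"):
    p,d=r.grab_frame(n);cv2.imwrite(f"pics/{n}0.png",p[:,:,::-1]);print(n,r.camera_model(n))
E
```

```text
pics
{'t': 0.0, 'qpos': array([70.4798954 , 18.43989175, -4.01531917, 83.17681779,  1.29474081,
       78.53863528, -3.26129609]), 'qd': array([ 0.01868838,  0.03241308, -0.01469893,  0.04062769,  0.02708592,
       -0.15129104, -0.07405393]), 'joint_torque': array([ 3.27777025e-04, -4.91289353e+01, -4.03906675e-01, -3.12527668e+01,
       -6.40024804e-02,  4.38906380e-02,  1.99510291e-04]), 'eef_pos': array([ 0.22556401, -0.60901322,  0.22143525]), 'tool_rot': array([-1.79889883e+02,  5.54553648e-03,  2.03283527e+01]), 'contact_force': array([-0.04559007,  0.1278752 ,  0.60136243]), 'wrist_torque': array([-0.05364617,  0.01783437,  0.00313628]), 'gripper_width': 0.9962926538744715}
scene {'fx': 411.25366470967117, 'fy': 411.25366470967117, 'cx': 314.7025162886018, 'cy': 200.6123043400014, 'k1': -0.08535132773578342, 'extrinsics': array([[ 0.74951473,  0.66198342, -0.00237019, -0.47062412],
       [ 0.56034075, -0.63633059, -0.53019018, -0.26552991],
       [-0.35248533,  0.39605724, -0.84787544,  1.13559906],
       [ 0.        ,  0.        ,  0.        ,  1.        ]])}
side {'fx':
[... 170 characters left out ...]
 -0.00520875,  0.58236813],
       [-0.23043256,  0.73841741, -0.63375119,  0.13768776],
       [ 0.1952148 , -0.60295844, -0.77351942,  1.08328636],
       [ 0.        ,  0.        ,  0.        ,  1.        ]])}
wrist {'fx': 333.2539492588346, 'fy': 333.2539492588346, 'cx': 316.31230726656247, 'cy': 199.93950527171913, 'k1': 0.007858517175182763, 'mount': array([[-7.15221439e-04, -9.57649258e-01, -2.87936429e-01,
         7.98204635e-02],
       [ 9.99999694e-01, -5.93430489e-04, -5.10261772e-04,
        -3.93324435e-04],
       [ 3.17781552e-04, -2.87936705e-01,  9.57649389e-01,
        -1.62545673e-01],
       [ 0.00000000e+00,  0.00000000e+00,  0.00000000e+00,
         1.00000000e+00]])}
```

View pics/scene0.png

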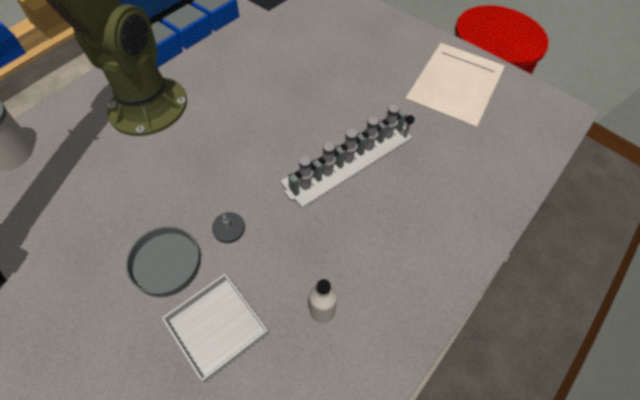

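View pics/side0.png

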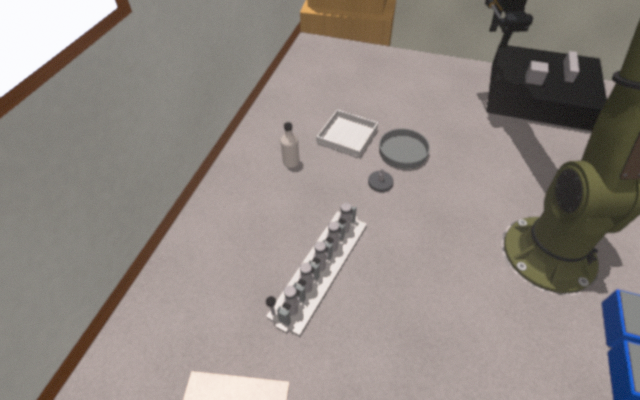

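View pics/wrist0.png

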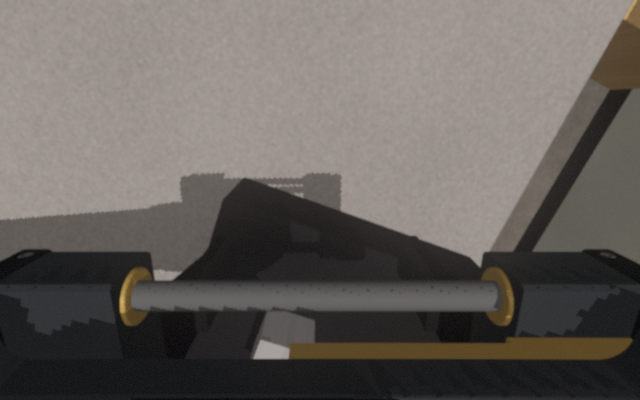

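The scene view shows the rack with the ball post at (409,120), the gauge at (228,225), the dish at (164,261), the tray at (215,327) and the bottle at (322,300). Next I'll zoom in and measure.

```bash
cat > h.py <<'E'
from station import r
import numpy as np, cv2
from scipy.spatial.transform import Rotation as R
def und(cm,uv):
    uv=np.atleast_2d(uv).astype(float)
    K=np.array([[cm['fx'],0,cm['cx']],[0,cm['fy'],cm['cy']],[0,0,1]])
    return cv2.undistortPoints(uv.reshape(-1,1,2),K,np.array([cm['k1'],0,0,0,0.])).reshape(-1,2)
def pose(name,st=None):
    cm=r.camera_model(name)
    if name!='wrist':
        return cm,np.linalg.inv(cm['extrinsics'])
    T=np.eye(4);T[:3,:3]=R.from_euler('xyz',st['tool_rot'],degrees=True).as_matrix();T[:3,3]=st['eef_pos']
    return cm,T@cm['mount']
def plane(name,uv,z,st=None):
    cm,T=pose(name,st)
    s=und(cm,uv);d=np.c_[s,np.ones(len(s))]@T[:3,:3].T
    o=T[:3,3];k=(z-o[2])/d[:,2]
    return o+d*k[:,None]
def depthpts(name,d,st=None):
    cm,T=pose(name,st)
    v,u=np.mgrid[0:d.shape[0],0:d.shape[1]]
    s=und(cm,np.c_[u.ravel(),v.ravel()]);P=np.c_[s,np.ones(len(s))]*d.reshape(-1,1)
    return (P@T[:3,:3].T+T[:3,3]).reshape(d.shape+(3,))
def proj(name,X,st=None):
    cm,T=pose(name,st);W=np.linalg.inv(T)
    c=np.atleast_2d(X)@W[:3,:3].T+W[:3,3];s=c[:,:2]/c[:,2:]
    s=s*(1+cm['k1']*(s**2).sum(1,keepdims=True))
    return s*[cm['fx'],cm['fy']]+[cm['cx'],cm['cy']]
E
python3 - <<'E'
from h import *
p=cv2.imread('pics/scene0.png');cv2.imwrite('pics/z1.png',cv2.resize(p[90:210,270:430],None,fx=5,fy=5,interpolation=cv2.INTER_CUBIC))
p=cv2.imread('pics/side0.png');cv2.imwrite('pics/z2.png',cv2.resize(p[195:345,255:395],None,fx=4,fy=4,interpolation=cv2.INTER_CUBIC))
P,d=r.grab_frame('scene');Q=depthpts('scene',d)
for u,v,n in[(228,235,'foot'),(164,261,'dish'),(215,327,'tray'),(322,285,'bottletop'),(350,185,'bench'),(410,118,'ball'),(393,110,'s1')]:print(n,Q[v,u])
print(plane('scene',[[228,225]],.015),plane('side',[[381,182]],.015))
print('ball',plane('scene',[[409.5,119]],.08),plane('side',[[270,300]],.08))
print('bottle',plane('scene',[[323,286]],.145),plane('side',[[288,127]],.145))
E
```

```text
foot [ 0.48240101 -0.12426291  0.0150087 ]
dish [ 0.42055235 -0.25850484  0.0070982 ]
tray [ 0.60993493 -0.27884144  0.0048948 ]
bottletop [ 0.74560915 -0.11393842  0.15275113]
bench [0.59534356 0.16539349 0.00085255]
ball [0.61442097 0.3642943  0.08875315]
s1 [0.57610399 0.34232416 0.10653525]
[[ 0.46369843 -0.10726347  0.015     ]] [[ 0.46035708 -0.10042797  0.015     ]]
ball [[0.61194471 0.36871608 0.08      ]] [[0.61131204 0.36957165 0.08      ]]
bottle [[ 0.74627665 -0.1119279   0.145     ]] [[ 0.74303715 -0.10809556  0.145     ]]
```

View pics/z1.png

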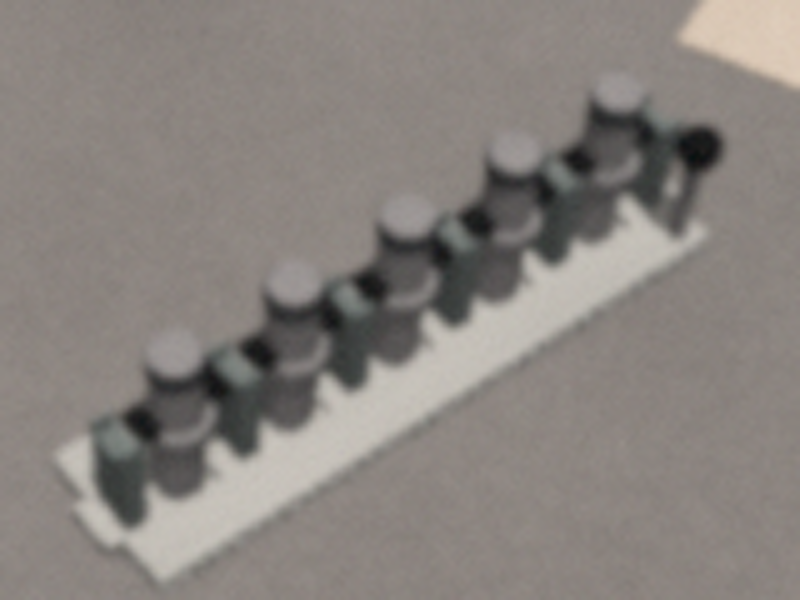

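View pics/z2.png

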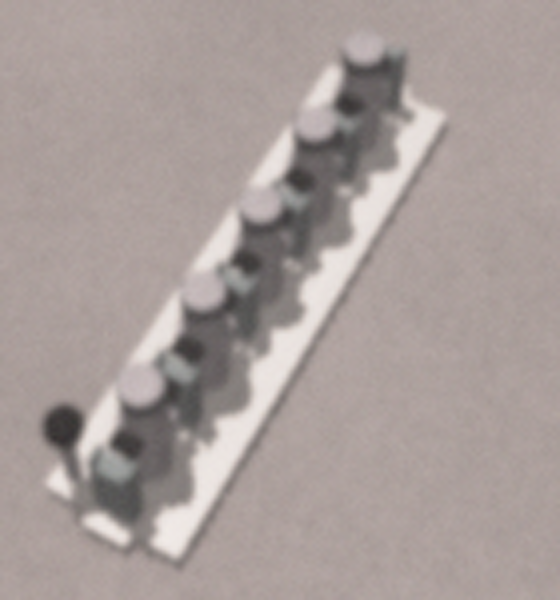

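All five nests hold sleeves: head discs in the zoomed scene crop at (617,93), (514,152), (408,215), (294,285), (176,355), and the ball at (698,147).

Run:
```python
from h import *
a=np.array([(617,93),(514,152),(408,215),(294,285),(176,355)])/5+[270-.4,90-.4]
b=np.array([(142,386),(204,293),(262,205),(316,126),(363,49)])/4+[255-.4,195-.4]
A=plane('scene',a,.106);B=plane('side',b,.106)
print(A.round(4));print(B.round(4))
for M in(A,B):
    c=M.mean(0);k=np.array([2,1,0,-1,-2])*.066
    dirv=(k[:,None]*(M-c)).sum(0)/(k**2).sum();print(c,dirv,np.degrees(np.arctan2(-dirv[0],dirv[1])))
P,d=r.grab_frame('scene');Q=depthpts('scene',d)
P2,d2=r.grab_frame('side');Q2=depthpts('side',d2)
for q,im in((Q,P),(Q2,P2)):
    z=q[...,2]
    for nm,c,rad,lo,hi in(('rim dish',(.42,-.26),.1,.022,.04),('rim tray',(.61,-.275),.115,.022,.04),('gauge disc',(.465,-.105),.05,.010,.02)):
        m=(np.hypot(q[...,0]-c[0],q[...,1]-c[1])<rad)&(z>lo)&(z<hi)
        pts=q[m][:,:2].astype(np.float32)
        print(nm,m.sum(),cv2.minEnclosingCircle(pts),cv2.minAreaRect(pts),pts.mean(0))
```

```text
[[0.5724 0.3477 0.106 ]
 [0.5585 0.2838 0.106 ]
 [0.5456 0.22   0.106 ]
 [0.5332 0.1539 0.106 ]
 [0.5201 0.0898 0.106 ]]
[[0.5706 0.3484 0.106 ]
 [0.5573 0.2845 0.106 ]
 [0.544  0.2192 0.106 ]
 [0.5301 0.1557 0.106 ]
 [0.5189 0.0901 0.106 ]]
[0.54594981 0.2190318  0.106     ] [0.19672867 0.97843692 0.        ] -11.368551578218657
[0.54418981 0.21960384 0.106     ] [0.19774488 0.9779387  0.        ] -11.431403170694693
rim dish 699 ((0.42552387714385986, -0.2601459324359894), 0.07885237783193588) ((0.42599520087242126, -0.2583191692829132), (0.1546204537153244, 0.15408653020858765), 20.650999069213867) [ 0.42128298 -0.26137555]
rim tray 988 ((0.6056628227233887, -0.27581217885017395), 0.11070241779088974) ((0.5924628973007202, -0.27384981513023376), (0.1510504186153412, 0.19301384687423706), 80.79325866699219) [ 0.6043086  -0.28080344]
gauge disc 677 ((0.4658830761909485, -0.11038000136613846), 0.037489693611860275) ((0.46608591079711914, -0.10994134843349457), (0.07142066955566406, 0.07122303545475006), 32.524017333984375) [ 0.4683925  -0.11178589]
rim dish 349 ((0.4235047996044159, -0.2600051760673523), 0.08037848770618439) ((0.4249931871891022, -0.25786370038986206), (0.1540743112564087, 0.15657179057598114), 36.31381607055664) [ 0.42552343 -0.25920978]
rim tray 396 ((0.6034104824066162, -0.2778112590312958), 0.10933546721935272) ((0.5912345051765442, -0.2740636467933655), (0.15757694840431213, 0.19214361906051636), 80.40653228759766) [ 0.6067569  -0.27255848]
gauge disc 342 ((0.4645892381668091, -0.11017958074808121), 0.03829922154545784) ((0.46431320905685425, -0.10977669805288315), (0.07295972108840942, 0.07272858917713165), 40.428321838378906) [ 0.46365842 -0.10510164]
```

```bash
cat >> h.py <<'E'
YAW=78.6
def plan(xyz,yaw=YAW,n=None,rpy=None,p0=None):
    st=r.read_state();p=st['eef_pos'] if p0 is None else np.array(p0);R0=R.from_euler('xyz',st['tool_rot'],degrees=True)
    R1=R.from_euler('xyz',rpy if rpy is not None else [180,0,yaw],degrees=True)
    dv=(R0.inv()*R1).as_rotvec();D=np.array(xyz)-p
    if n is None:n=int(max(np.ceil(np.linalg.norm(D)/.0405),np.ceil(np.linalg.norm(dv)/.12),1))
    print('n',n,'t',st['t'],'p',p.round(4),'rot',st['tool_rot'].round(2),'F',st['contact_force'].round(1),'w',round(st['gripper_width'],3))
    for i in range(n):
        Ri=R0*R.from_rotvec(dv*i/n)
        s=Ri.inv().apply(D/n)*100
        print([float(x) for x in s.round(2)]+[float(x) for x in (dv/n).round(4)])
E
python3 - <<'E'
from h import *
plan([.465,-.11,.23],n=14)
E
```

```text
n 14 t 0.3 p [ 0.2257 -0.6094  0.2222] rot [-179.96    0.     20.33] F [-0.1  0.3  0.1] w 1.004
[2.84, -2.75, -0.05, -0.0, -0.0, -0.0726]
[3.03, -2.54, -0.05, -0.0, -0.0, -0.0726]
[3.21, -2.31, -0.05, -0.0, -0.0, -0.0726]
[3.37, -2.07, -0.05, -0.0, -0.0, -0.0726]
[3.51, -1.82, -0.05, -0.0, -0.0, -0.0726]
[3.63, -1.56, -0.06, -0.0, -0.0, -0.0726]
[3.74, -1.29, -0.06, -0.0, -0.0, -0.0726]
[3.82, -1.02, -0.06, -0.0, -0.0, -0.0726]
[3.89, -0.74, -0.06, -0.0, -0.0, -0.0726]
[3.93, -0.46, -0.06, -0.0, -0.0, -0.0726]
[3.95, -0.17, -0.06, -0.0, -0.0, -0.0726]
[3.95, 0.12, -0.06, -0.0, -0.0, -0.0726]
[3.93, 0.4, -0.06, -0.0, -0.0, -0.0726]
[3.89, 0.69, -0.06, -0.0, -0.0, -0.0726]
```

{"fn": "play_rows", "kwargs": {"targets": [[[2.84,-2.75,-0.05,0,0,-0.0726,1],[3.03,-2.54,-0.05,0,0,-0.0726,1],[3.21,-2.31,-0.05,0,0,-0.0726,1],[3.37,-2.07,-0.05,0,0,-0.0726,1],[3.51,-1.82,-0.05,0,0,-0.0726,1],[3.63,-1.56,-0.06,0,0,-0.0726,1],[3.74,-1.29,-0.06,0,0,-0.0726,1],[3.82,-1.02,-0.06,0,0,-0.0726,1],[3.89,-0.74,-0.06,0,0,-0.0726,1],[3.93,-0.46,-0.06,0,0,-0.0726,1]]]}}

```text
t: 1.13
eef_pos: [0.3972, -0.2511, 0.2283]
tool_rot: [180.0, 0.0, 62.1]
contact_force: [0.1, -0.2, -0.1]
gripper_width: 1.0
```

{"fn": "play_rows", "kwargs": {"targets": [[[3.95,-0.17,-0.06,0,0,-0.0726,1],[3.95,0.12,-0.06,0,0,-0.0726,1],[3.93,0.4,-0.06,0,0,-0.0726,1],[3.89,0.69,-0.06,0,0,-0.0726,1],[0,0,0,0,0,0,1],[0,0,0,0,0,0,1]]]}}

```text
t: 1.63
eef_pos: [0.4659, -0.1078, 0.2307]
tool_rot: [180.0, 0.0, 78.9]
contact_force: [0.5, -0.3, -0.2]
gripper_width: 1.0
```

Run:
```python
from h import *
s=r.read_state();p,d=r.grab_frame('wrist');cv2.imwrite('pics/w1.png',p[:,:,::-1])
np.savez('w1.npz',p=p,d=d,e=s['eef_pos'],t=s['tool_rot'])
Q=depthpts('wrist',d,s)
z=Q[...,2]; m=(np.hypot(Q[...,0]-.465,Q[...,1]+.11)<.05)&(z>.010)&(z<.02)
pts=Q[m][:,:2].astype(np.float32);print(m.sum(),cv2.minEnclosingCircle(pts),cv2.minAreaRect(pts))
m=(np.hypot(Q[...,0]-.465,Q[...,1]+.11)<.03)&(z>.03);print('pin',Q[m].mean(0),m.sum(),z[m].max())
plan([.5708,.3485,.16])
```

```text
2886 ((0.46506592631340027, -0.1086675226688385), 0.037092313170433044) ((0.4651269316673279, -0.10825565457344055), (0.07210386544466019, 0.07326743006706238), 79.7545166015625)
pin [ 0.47109988 -0.08355053  0.32678007] 5363 0.34509436248405034
n 12 t 1.6833 p [ 0.4651 -0.11    0.2305] rot [1.800e+02 5.000e-02 7.865e+01] F [ 0.  -0.9  0.3] w 0.997
[3.92, 0.11, 0.58, 0.0, 0.0001, 0.0001]
[3.92, 0.11, 0.58, 0.0, 0.0001, 0.0001]
[3.92, 0.11, 0.58, 0.0, 0.0001, 0.0001]
[3.92, 0.11, 0.58, 0.0, 0.0001, 0.0001]
[3.92, 0.11, 0.59, 0.0, 0.0001, 0.0001]
[3.92, 0.11, 0.59, 0.0, 0.0001, 0.0001]
[3.92, 0.11, 0.59, 0.0, 0.0001, 0.0001]
[3.92, 0.11, 0.59, 0.0, 0.0001, 0.0001]
[3.92, 0.11, 0.59, 0.0, 0.0001, 0.0001]
[3.92, 0.11, 0.59, 0.0, 0.0001, 0.0001]
[3.92, 0.11, 0.59, 0.0, 0.0001, 0.0001]
[3.92, 0.11, 0.59, 0.0, 0.0001, 0.0001]
```

View pics/w1.png

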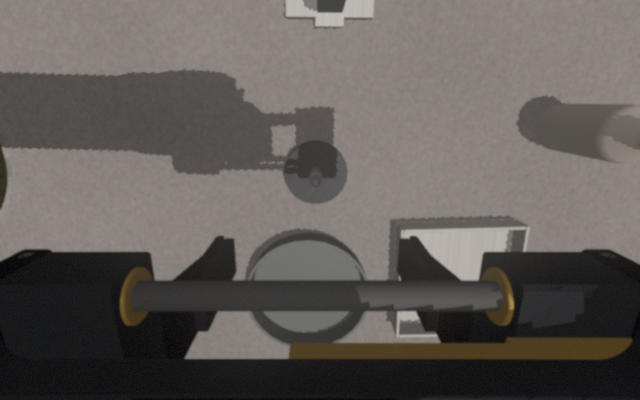

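The wrist view shows the gauge disc at (315,172) with the pin tip at (315,177), the dish at (307,285), the tray at (465,270), and the rack end at the top. Moving on to nest 1.

{"fn": "play_rows", "kwargs": {"targets": [[[3.92,0.11,0.2,0,0,0,1],[3.92,0.11,0.3,0,0,0,1],[3.92,0.11,0.6,0,0,0,1],[3.92,0.11,0.6,0,0,0,1],[3.92,0.11,0.6,0,0,0,1],[3.92,0.11,0.6,0,0,0,1],[3.92,0.11,0.6,0,0,0,1],[3.92,0.11,0.6,0,0,0,1],[3.92,0.11,0.6,0,0,0,1],[3.92,0.11,0.6,0,0,0,1]]]}}

```text
t: 2.52
eef_pos: [0.555, 0.2705, 0.1763]
tool_rot: [180.0, 0.1, 78.3]
contact_force: [0.3, -1.0, 0.9]
gripper_width: 1.0
```

{"fn": "play_rows", "kwargs": {"targets": [[[3.92,0.11,0.8,0,0,0,1],[3.92,0.11,0.8,0,0,0,1],[0,0,0,0,0,0,1],[0,0,0,0,0,0,1]]]}}

```text
t: 2.85
eef_pos: [0.5705, 0.3489, 0.1591]
tool_rot: [-179.8, 0.1, 78.7]
contact_force: [0.5, 0.2, 0.5]
gripper_width: 0.996
```

Run:
```python
from h import *
s=r.read_state();p,d=r.grab_frame('wrist');cv2.imwrite('pics/w2.png',p[:,:,::-1])
Q=depthpts('wrist',d,s)
z=Q[...,2]
c=np.array([.545,.2193]);dr=np.array([.1977,.980])
for i in range(5):
    n=c+dr*.066*(2-i)
    m=(np.hypot(Q[...,0]-n[0],Q[...,1]-n[1])<.02)&(z>.10)&(z<.112)
    if m.sum()>20:
        pts=Q[m][:,:2].astype(np.float32);print(i+1,n.round(4),m.sum(),z[m].mean(),cv2.minEnclosingCircle(pts))
plan([.5713,.3487,.070],n=4)
```

```text
1 [0.5711 0.3487] 1150 0.10579392395249061 ((0.5726385712623596, 0.34861624240875244), 0.013752678409218788)
2 [0.558 0.284] 149 0.10627715339940381 ((0.557758092880249, 0.27531397342681885), 0.010716486722230911)
n 4 t 2.9 p [0.5716 0.3467 0.16  ] rot [-1.7993e+02  1.3000e-01  7.8510e+01] F [ 0.4  0.2 -0.8] w 1.002
[0.05, -0.01, 2.25, -0.0003, 0.0006, -0.0004]
[0.05, -0.02, 2.25, -0.0003, 0.0006, -0.0004]
[0.05, -0.02, 2.25, -0.0003, 0.0006, -0.0004]
[0.05, -0.02, 2.25, -0.0003, 0.0006, -0.0004]
```

View pics/w2.png

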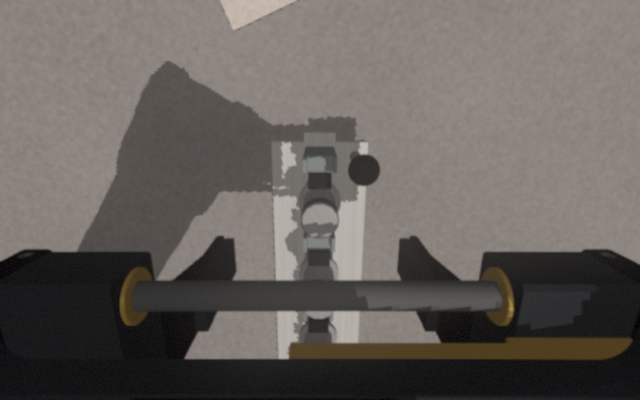

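The wrist view shows sleeve 1's head at (319,218), centred between the fingers at about x=317, and the ball at (363,168) clear of both. Descend and grip.

{"fn": "play_rows", "kwargs": {"targets": [[[0.05,0,2.25,0,0,0,1],[0,0,2.25,0,0,0,1],[0,0,2.25,0,0,0,1],[0,0,2.25,0,0,0,1],[0,0,0,0,0,0,1],[0,0,0,0,0,0,0.2],[0,0,0,0,0,0,0.2],[0,0,0,0,0,0,0.1],[0,0,0,0,0,0,0],[0,0,0,0,0,0,0]]]}}

```text
t: 3.73
eef_pos: [0.5721, 0.3488, 0.0729]
tool_rot: [179.9, -0.1, 78.5]
contact_force: [-0.3, 0.0, -0.1]
gripper_width: 0.703
```

{"fn": "play_rows", "kwargs": {"targets": [[[0,0,0,0,0,0,0],[0,0,0,0,0,0,0],[0,0,0,0,0,0,0]]]}}

```text
t: 3.98
eef_pos: [0.5714, 0.3487, 0.0715]
tool_rot: [180.0, 0.0, 78.6]
contact_force: [-0.3, -0.4, -0.4]
gripper_width: 0.477
```

{"fn": "play_rows", "kwargs": {"targets": [[[0,0,0,0,0,0,0],[0,0,0,0,0,0,0],[0,0,0,0,0,0,0],[0,0,0,0,0,0,0],[0,0,0,0,0,0,0]]]}}

```text
t: 4.4
eef_pos: [0.5715, 0.3485, 0.0713]
tool_rot: [180.0, 0.0, 78.6]
contact_force: [0.8, -0.5, 0.2]
gripper_width: 0.29
```

{"fn": "play_rows", "kwargs": {"targets": [[[0.26,0,0,0,-0.041,0,0],[0.26,0,0,0,-0.041,0,0],[0.26,0,0,0,-0.041,0,0],[0,0,0,0,0,0,0],[0,0,0,0,0,0,0]]]}}

```text
t: 4.82
eef_pos: [0.5729, 0.3554, 0.0718]
tool_rot: [180.0, 7.2, 78.6]
contact_force: [-1.6, -3.9, 5.9]
gripper_width: 0.291
```

Run:
```python
from h import *
s=r.read_state();print(s['contact_force'],s['wrist_torque'],s['eef_pos'],s['tool_rot'])
for n,(a,b,c,d) in dict(scene=(90,150,350,430),side=(255,335,255,335)).items():
    p,_=r.grab_frame(n);cv2.imwrite(f"pics/r1{n}.png",cv2.resize(p[a:b,c:d,::-1],None,fx=7,fy=7,interpolation=cv2.INTER_CUBIC))
a=cv2.imread('pics/r1scene.png');b=cv2.imread('pics/r1side.png');b=cv2.resize(b,(480,480));a=cv2.resize(a,(320,240))
c=np.zeros((480,800,3),np.uint8);c[:240,:320]=a;c[:480,320:]=b;cv2.imwrite('pics/r1.png',c)
```

```text
[-1.60668677 -3.86790851  5.91079516] [-0.79080685  0.28134246  0.02085373] [0.57289433 0.35539304 0.07178307] [179.98095502   7.24475983  78.57993838]
```

View pics/r1.png

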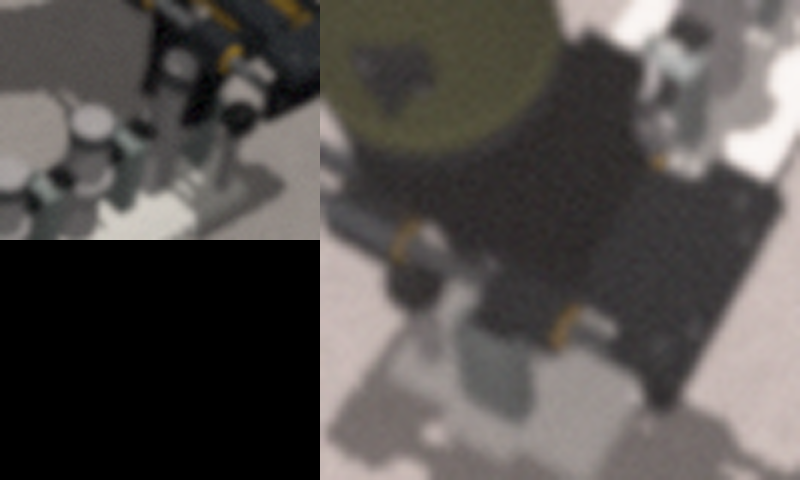

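The scene crop (zoomed) shows sleeve 1 leaning towards the ball post, and the force is about 4 N, as expected from a sliding keeper. I'll push a little further, then rock to the other side.

{"fn": "play_rows", "kwargs": {"targets": [[[0.13,0,0,0,0,0,0],[0,0,0,0,0,0,0],[-0.13,0,0,0,0,0,0],[-0.26,0,0,0,0.041,0,0],[-0.26,0,0,0,0.041,0,0],[-0.26,0,0,0,0.041,0,0],[-0.26,0,0,0,0.041,0,0],[-0.26,0,0,0,0.041,0,0],[-0.26,0,0,0,0.041,0,0],[0,0,0,0,0,0,0]]]}}

```text
t: 5.75
eef_pos: [0.5703, 0.3402, 0.0715]
tool_rot: [180.0, -7.2, 78.4]
contact_force: [0.2, 2.3, 0.2]
gripper_width: 0.298
```

{"fn": "play_rows", "kwargs": {"targets": [[[0,0,0,0,0,0,0],[-0.13,0,0,0,0,0,0],[0,0,0,0,0,0,0]]]}}

```text
t: 6.0
eef_pos: [0.57, 0.3404, 0.0716]
tool_rot: [179.9, -7.1, 78.6]
contact_force: [1.0, 0.7, 1.3]
gripper_width: 0.291
```

Run:
```python
from h import *
s=r.read_state();print(s['contact_force'],s['wrist_torque'],s['eef_pos'],s['tool_rot'])
d=np.array([.1977,.98]);print((s['eef_pos'][:2]-[.5715,.3486])@d)
```

```text
[0.9533532  0.67741057 1.33178741] [ 0.07469864 -0.43080404 -0.03638347] [0.56999959 0.34042314 0.07158009] [179.94380367  -7.0682291   78.61204893]
-0.0083099523928858
```

{"fn": "play_rows", "kwargs": {"targets": [[[0.13,0,0,0,0,0,0],[0.26,0,0,0,-0.041,0,0],[0.26,0,0,0,-0.041,0,0],[0.26,0,0,0,-0.041,0,0],[0,0,0,0,0,0,0],[0,0,-0.2,0,0,0,0],[0,0,-0.2,0,0,0,0],[0,0,-0.2,0,0,0,0],[0,0,-0.2,0,0,0,0],[0,0,0,0,0,0,0]]]}}

```text
t: 6.83
eef_pos: [0.5705, 0.3477, 0.0779]
tool_rot: [-179.9, 0.0, 78.5]
contact_force: [2.2, 3.3, -14.3]
gripper_width: 0.292
```

Run:
```python
from h import *
s=r.read_state();print(s['contact_force'],s['wrist_torque'],s['eef_pos'],s['tool_rot'],s['gripper_width'])
```

```text
[  2.21385175   3.29261005 -14.30725413] [ 0.52197585 -0.66889919 -0.04429204] [0.57053524 0.3476939  0.07790867] [-1.79873858e+02  4.12332948e-02  7.85407871e+01] 0.2915768446424688
```

{"fn": "play_rows", "kwargs": {"targets": [[[0,0,0.3,0,0,0,0],[0,0,0.3,0,0,0,0],[0,0,0.2,0,0,0,0],[0,0,0,0,0,0,0]]]}}

```text
t: 7.17
eef_pos: [0.5714, 0.3484, 0.0723]
tool_rot: [180.0, 0.0, 78.6]
contact_force: [0.1, 0.1, -2.5]
gripper_width: 0.288
```

Run:
```python
from h import *
s=r.read_state();print(s['contact_force'],s['wrist_torque'],s['eef_pos'],s['tool_rot'],s['gripper_width'])
p,_=r.grab_frame('wrist');cv2.imwrite('pics/w3.png',p[:,:,::-1])
p,_=r.grab_frame('scene');cv2.imwrite('pics/s3.png',cv2.resize(p[90:150,360:430,::-1],None,fx=9,fy=9,interpolation=cv2.INTER_CUBIC))
```

```text
[ 0.09558515  0.07694041 -2.45193208] [-0.0766904  -0.06131457 -0.01072046] [0.57144194 0.34843523 0.07232023] [1.79986961e+02 1.24007556e-02 7.85595220e+01] 0.2881436369018252
```

View pics/w3.png

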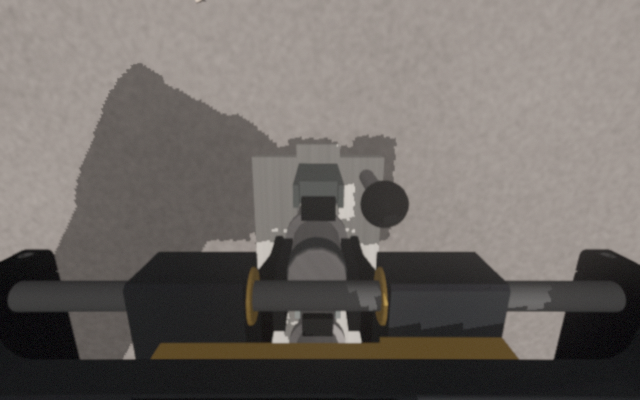

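View pics/s3.png

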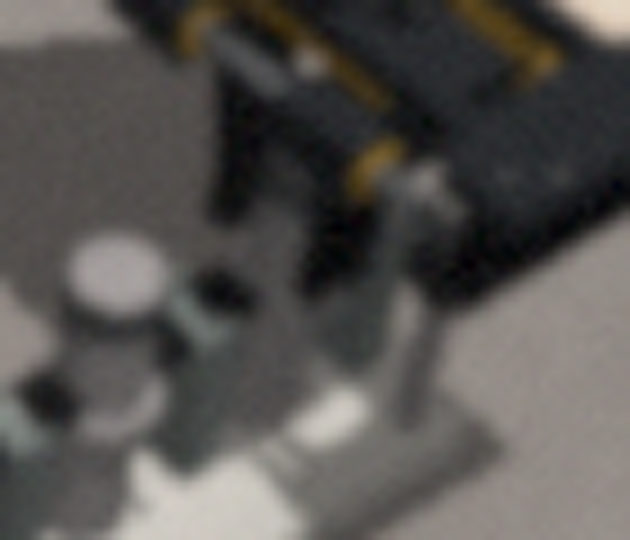

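Run:
```python
from h import *
s=r.read_state()
p,d=r.grab_frame('wrist');Q=depthpts('wrist',d,s)
c=np.array([.545,.2193])+np.array([.1977,.98])*.132;dr=np.array([.1977,.98]);ac=np.array([.98,-.1977])
a=(Q[...,:2]-c)@dr;b=(Q[...,:2]-c)@ac
for lo in np.arange(.008,.046,.002):
    m=(abs(b)<.004)&(a>=lo)&(a<lo+.002)&(Q[...,2]<.1)
    if m.any():print(round(lo,3),m.sum(),np.median(Q[m][:,2]).round(4),p[m].mean(0).round())
for lo in np.arange(-.046,-.01,.002):
    m=(abs(b)<.004)&(a>=lo)&(a<lo+.002)&(Q[...,2]<.1)
    if m.any():print(round(lo,3),m.sum(),np.median(Q[m][:,2]).round(4),p[m].mean(0).round())
cv2.imwrite('pics/z4.png',cv2.resize(p[140:350,240:400,::-1],None,fx=3.5,fy=2.8,interpolation=cv2.INTER_CUBIC))
```

```text
0.016 75 0.0706 [81. 78. 76.]
0.018 274 0.0864 [74. 71. 70.]
0.02 65 0.0721 [48. 46. 46.]
0.022 59 0.0719 [45. 43. 42.]
0.024 51 0.0719 [45. 44. 42.]
0.026 57 0.072 [46. 45. 43.]
0.028 56 0.0718 [47. 45. 43.]
0.03 110 0.0706 [59. 58. 56.]
0.032 54 0.0649 [92. 93. 91.]
0.034 55 0.0649 [92. 93. 90.]
0.036 57 0.0649 [93. 93. 91.]
0.038 293 0.0452 [82. 82. 79.]
0.04 36 0.0123 [134. 130. 125.]
0.042 35 0.0123 [135. 130. 125.]
0.044 36 0.0122 [135. 131. 126.]
-0.046 44 0.072 [43. 42. 40.]
-0.044 41 0.0719 [44. 42. 40.]
-0.042 108 0.0705 [39. 38. 36.]
-0.04 19 0.07 [34. 32. 31.]
```

View pics/z4.png

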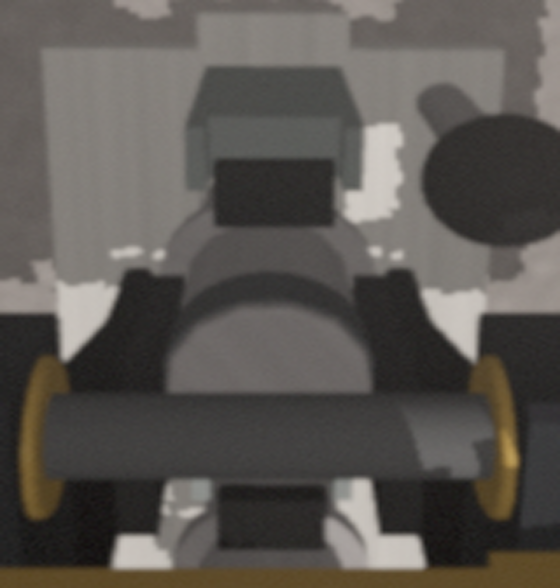

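Run:
```python
from h import *
s=r.read_state()
p,d=r.grab_frame('wrist');Q=depthpts('wrist',d,s)
c=np.array([.545,.2193])+np.array([.1977,.98])*.132;dr=np.array([.1977,.98]);ac=np.array([.98,-.1977])
a=(Q[...,:2]-c)@dr;b=(Q[...,:2]-c)@ac
m=(abs(b)<.014)&(abs(a)<.02)&(Q[...,2]>.1)&(Q[...,2]<.112)
print(m.sum(),a[m].min(),a[m].max(),b[m].min(),b[m].max(),np.percentile(Q[m][:,2],[2,50,98]))
A=np.c_[a[m],b[m],np.ones(m.sum())];print(np.linalg.lstsq(A,Q[m][:,2],rcond=None)[0])
print((s['eef_pos'][:2]-c)@dr,(s['eef_pos'][:2]-c)@ac)
```

```text
1913 -0.007969293819933486 0.01999229085363264 -0.013992639905668508 0.013949846583478273 [0.10099277 0.10672912 0.10844426]
[-0.19121501  0.00512455  0.10874411]
4.7083962106611505e-05 0.00043492298628617466
```

Run:
```python
from h import *
s=r.read_state()
p,d=r.grab_frame('wrist');Q=depthpts('wrist',d,s)
c=np.array([.545,.2193])+np.array([.1977,.98])*.132;dr=np.array([.1977,.98]);ac=np.array([.98,-.1977])
a=(Q[...,:2]-c)@dr;b=(Q[...,:2]-c)@ac
for v in range(236,282,4):
    print(v,[(round(float(a[v,u])*1000,1),round(float(Q[v,u,2])*1000,1)) for u in(305,318,331)],p[v,318])
```

```text
236 [(17.4, 87.0), (18.9, 90.6), (16.5, 85.0)] [78 75 72]
240 [(18.9, 95.2), (19.7, 97.0), (18.1, 93.3)] [55 54 54]
244 [(18.7, 99.0), (20.0, 102.0), (17.9, 97.5)] [52 52 51]
248 [(19.5, 105.1), (19.7, 105.4), (18.5, 102.9)] [76 74 73]
252 [(18.1, 106.0), (17.8, 105.4), (17.6, 105.0)] [108 104 102]
256 [(16.6, 106.7), (17.0, 107.5), (16.4, 106.3)] [107 102 100]
260 [(15.1, 107.4), (15.0, 107.4), (15.0, 107.2)] [108 103 103]
264 [(12.6, 106.3), (13.2, 107.4), (12.9, 106.8)] [110 105 103]
268 [(10.6, 106.0), (10.9, 106.7), (10.4, 105.7)] [107 102 100]
272 [(8.9, 106.4), (10.0, 108.5), (9.0, 106.8)] [105 103 100]
276 [(7.6, 107.5), (6.9, 106.4), (7.2, 106.8)] [106 102  99]
280 [(34.3, 156.7), (33.6, 155.5), (33.8, 155.9)] [78 76 74]
```

The zoomed wrist crop shows the +row keeper (black block at (275,190)) pushed out to about 19 mm, so that side is clear. Sleeve 1's head is about 6 mm towards +row of the pad centre, so it slipped in the pads and the -row keeper was barely pushed. I'll reopen, let it stand upright, and regrip.

{"fn": "play_rows", "kwargs": {"targets": [[[0,0,0,0,0,0,0.5],[0,0,0,0,0,0,0.5],[0,0,0,0,0,0,0.5],[0,0,0,0,0,0,0.5],[0,0,0,0,0,0,0.5]]]}}

```text
t: 7.83
eef_pos: [0.5715, 0.3488, 0.0724]
tool_rot: [180.0, -0.0, 78.6]
contact_force: [0.4, 0.2, 0.2]
gripper_width: 0.49
```

```bash
cat >> h.py <<'E'
RO=np.array([.545,.2193]);DR=np.array([.1977,.98]);AC=np.array([.98,-.1977])
def head(k):
    s=r.read_state();p,d=r.grab_frame('wrist');Q=depthpts('wrist',d,s)
    c=RO+DR*.066*(3-k)
    a=(Q[...,:2]-c)@DR*1000;b=(Q[...,:2]-c)@AC*1000;z=Q[...,2]*1000
    print('t',s['t'],'tcp a,b',((s['eef_pos'][:2]-c)@DR*1000).round(1),((s['eef_pos'][:2]-c)@AC*1000).round(1),'z',s['eef_pos'][2].round(4),'rot',s['tool_rot'].round(1),'F',s['contact_force'].round(1),'w',s['gripper_width'].round(3))
    for zc in range(66,110,4):
        m=(abs(b)<4)&(abs(z-zc)<2)&(abs(a)<45)
        if m.sum()>3:print(zc,m.sum(),'a range',np.percentile(a[m],[2,50,98]).round(1))
    return p
E
python3 - <<'E'
from h import *
p=head(1);cv2.imwrite('pics/w5.png',p[:,:,::-1])
E
```

```text
Traceback (most recent call last):
  File "h.py", line 45, in head
    print('t',s['t'],'tcp a,b',((s['eef_pos'][:2]-c)@DR*1000).round(1),((s['eef_pos'][:2]-c)@AC*1000).round(1),'z',s['eef_pos'][2].round(4),'rot',s['tool_rot'].round(1),'F',s['contact_force'].round(1),'w',s['gripper_width'].round(3))
                                                                                                                                                                                                             ^^^^^^^^^^^^^^^^^^^^^^^^
AttributeError: 'float' object has no attribute 'round'
```

```bash
sed -i "s/s\['gripper_width'\].round(3)/round(s['gripper_width'],3)/" h.py
python3 - <<'E'
from h import *
p=head(1);cv2.imwrite('pics/w5.png',p[140:350,200:440,::-1])
E
```

```text
t 7.8833 tcp a,b 0.1 0.4 z 0.0723 rot [180.   -0.   78.6] F [-0.  -1.1  0.6] w 0.489
66 266 a range [-40.5  33.9  39.2]
70 377 a range [-44.3  22.4  31.7]
74 218 a range [-44.5  21.5  31.5]
78 52 a range [12.4 13.  13.5]
82 51 a range [12.5 13.  13.5]
86 59 a range [12.3 12.9 13.4]
90 58 a range [12.3 12.9 13.4]
94 53 a range [12.5 13.2 13.8]
98 78 a range [12.6 13.3 13.8]
102 77 a range [12.3 13.1 13.8]
106 403 a range [-12.4   9.4  13.4]
```

View pics/w5.png

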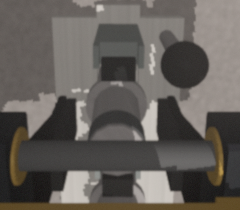

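The sleeve now stands upright and centred (barrel edge at +13.0 mm at all heights). Regrip and rock to -row.

{"fn": "play_rows", "kwargs": {"targets": [[[0,0,0,0,0,0,0],[0,0,0,0,0,0,0],[0,0,0,0,0,0,0],[0,0,0,0,0,0,0],[0,0,0,0,0,0,0],[-0.26,0,0,0,0.041,0,0],[-0.26,0,0,0,0.041,0,0],[-0.26,0,0,0,0.041,0,0],[0,0,0,0,0,0,0]]]}}

```text
t: 8.68
eef_pos: [0.57, 0.3413, 0.0726]
tool_rot: [180.0, -7.3, 78.5]
contact_force: [0.9, 3.8, 2.2]
gripper_width: 0.291
```

Run:
```python
from h import *
p=head(1)
```

```text
t 8.6833 tcp a,b -7.4 0.4 z 0.0726 rot [180.   -7.3  78.5] F [0.9 3.8 2.2] w 0.291
66 328 a range [ 6.3 32.5 38.9]
70 289 a range [-44.5  24.1  31.6]
74 217 a range [-44.5  22.2  31.6]
78 49 a range [4.6 5.  5.6]
82 58 a range [3.7 4.4 5.1]
86 56 a range [3.1 3.8 4.3]
90 62 a range [2.4 3.3 3.8]
94 43 a range [2.3 3.  3.3]
98 70 a range [1.9 2.7 3.3]
102 74 a range [1.2 2.  2.6]
106 325 a range [-24.1  -2.8   2.1]
```

{"fn": "play_rows", "kwargs": {"targets": [[[0.26,0,0,0,-0.041,0,0],[0.26,0,0,0,-0.041,0,0],[0.26,0,0,0,-0.041,0,0],[0,0,0,0,0,0,0],[0,0,-0.3,0,0,0,0],[0,0,-0.3,0,0,0,0],[0,0,-0.3,0,0,0,0],[0,0,-0.3,0,0,0,0],[0,0,0,0,0,0,0]]]}}

```text
t: 9.48
eef_pos: [0.5719, 0.3481, 0.0853]
tool_rot: [179.9, -0.0, 78.5]
contact_force: [-1.1, -0.6, -1.8]
gripper_width: 0.292
```

Run:
```python
from h import *
p=head(1)
```

```text
t 9.4833 tcp a,b -0.4 0.9 z 0.0853 rot [179.9  -0.   78.5] F [-1.1 -0.6 -1.8] w 0.292
66 192 a range [31.4 35.2 39.2]
70 224 a range [17.5 26.  31.7]
74 270 a range [12.7 17.8 31.4]
78 48 a range [11.9 12.9 17.1]
82 43 a range [11.8 12.7 13.3]
86 48 a range [11.6 12.7 13.3]
90 46 a range [11.8 12.6 13. ]
94 54 a range [11.6 12.5 13. ]
98 62 a range [11.4 12.3 13.1]
102 62 a range [11.4 12.3 13. ]
106 45 a range [11.9 12.6 13.2]
```

Sleeve 1 is free and upright, with only its weight on the wrist. Lift and carry it to the gauge.

{"fn": "play_rows", "kwargs": {"targets": [[[0,0,-3.3,0,0,0,0],[0,0,-3.3,0,0,0,0],[0,0,-3.3,0,0,0,0],[-2,-0.06,0,0,0,0,0],[-3.91,-0.115,0,0,0,0,0],[-3.91,-0.115,0,0,0,0,0],[-3.91,-0.115,0,0,0,0,0],[-3.91,-0.115,0,0,0,0,0],[-3.91,-0.115,0,0,0,0,0],[-3.91,-0.115,0,0,0,0,0]]]}}

```text
t: 10.37
eef_pos: [0.5126, 0.0985, 0.1833]
tool_rot: [180.0, 0.0, 78.6]
contact_force: [-0.1, -0.8, -1.8]
gripper_width: 0.293
```

{"fn": "play_rows", "kwargs": {"targets": [[[-3.91,-0.115,0,0,0,0,0],[-3.91,-0.115,0,0,0,0,0],[-3.91,-0.115,0,0,0,0,0],[-3.91,-0.115,0,0,0,0,0],[-3.91,-0.115,0,0,0,0,0],[-1.9,-0.055,0,0,0,0,0],[0,0,0,0,0,0,0],[0,0,0,0,0,0,0]]]}}

```text
t: 11.03
eef_pos: [0.4643, -0.1096, 0.1834]
tool_rot: [180.0, 0.0, 78.4]
contact_force: [0.3, 0.5, -2.9]
gripper_width: 0.288
```

Run:
```python
from h import *
s=r.read_state();p,d=r.grab_frame('scene');p2,d2=r.grab_frame('side')
cv2.imwrite('pics/g1s.png',cv2.resize(p[120:270,150:310,::-1],None,fx=4,fy=4,interpolation=cv2.INTER_CUBIC))
cv2.imwrite('pics/g1d.png',cv2.resize(p2[100:220,310:450,::-1],None,fx=4,fy=4,interpolation=cv2.INTER_CUBIC))
for q in(depthpts('scene',d),depthpts('side',d2)):
    z=q[...,2];m=(np.hypot(q[...,0]-.465,q[...,1]+.109)<.07)&(z>.010)&(z<.02)
    pts=q[m][:,:2].astype(np.float32);print(m.sum(),cv2.minEnclosingCircle(pts))
print(s['eef_pos'],s['tool_rot'],s['gripper_width'],s['contact_force'],s['t'])
print(proj('scene',[[.465,-.1087,.06],[.465,-.1087,.015],[*s['eef_pos'][:2],.12]]),proj('side',[[.465,-.1087,.06],[.465,-.1087,.015],[*s['eef_pos'][:2],.12]]))
```

```text
670 ((0.46479612588882446, -0.1107279434800148), 0.0377885065972805)
344 ((0.46521809697151184, -0.10962159931659698), 0.03835885226726532)
[ 0.46428907 -0.10956045  0.18337999] [1.79996569e+02 5.24488066e-03 7.83811376e+01] 0.2883056030793041 [ 0.26344832  0.46697114 -2.87298646] 11.0333
[[224.1065756  215.72080452]
 [227.91604536 225.76154706]
 [217.952189   200.97071619]] [[381.69022633 169.02286309]
 [380.05549676 179.63535299]
 [384.35055188 153.70718854]]
```

View pics/g1s.png

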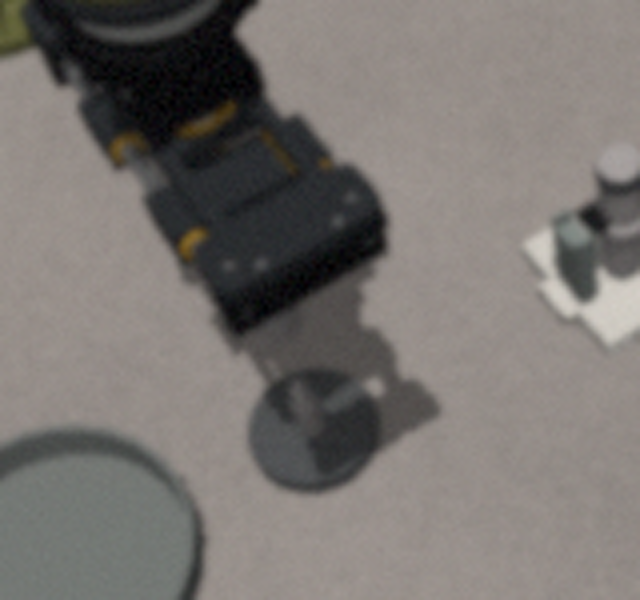

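View pics/g1d.png

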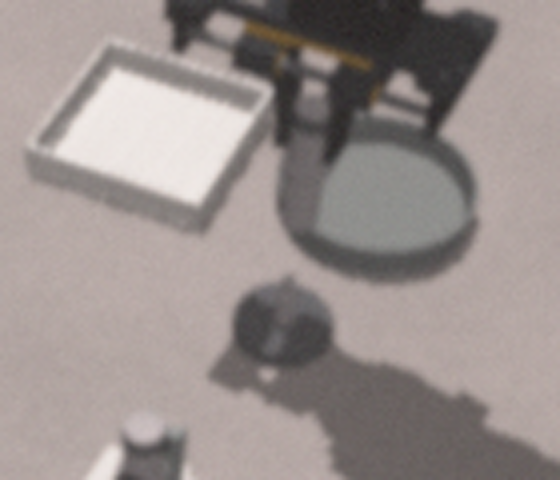

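Gauge estimates agree at (0.465, -0.1095). The side view shows the sleeve hanging above the pin: foot at crop (300,230), pin tip at (288,280). Lower it.

{"fn": "play_rows", "kwargs": {"targets": [[[0,0.05,2.5,0,0,0,0],[0,0,2.5,0,0,0,0],[0,0,0.5,0,0,0,0],[0,0,0.4,0,0,0,0],[0,0,0.4,0,0,0,0],[0,0,0.3,0,0,0,0],[0,0,0.3,0,0,0,0],[0,0,0,0,0,0,0]]]}}

```text
t: 11.8
eef_pos: [0.4654, -0.1089, 0.1144]
tool_rot: [180.0, 0.0, 78.6]
contact_force: [-1.0, -1.3, -3.4]
gripper_width: 0.292
```

{"fn": "play_rows", "kwargs": {"targets": [[[0,0,0.3,0,0,0,0],[0,0,0.2,0,0,0,0],[0,0,0.2,0,0,0,0],[0,0,0.2,0,0,0,0],[0,0,0,0,0,0,0]]]}}

```text
t: 12.22
eef_pos: [0.4654, -0.1093, 0.1062]
tool_rot: [-180.0, 0.1, 78.5]
contact_force: [-2.5, -1.3, 6.0]
gripper_width: 0.291
```

{"fn": "play_rows", "kwargs": {"targets": [[[-0.1,-0.15,0,0,0,0,0],[0,0,0.15,0,0,0,0],[0,0,0,0,0,0,0]]]}}

```text
t: 12.47
eef_pos: [0.4651, -0.1098, 0.106]
tool_rot: [179.8, 0.1, 78.5]
contact_force: [-3.3, -1.7, 11.2]
gripper_width: 0.289
```

{"fn": "play_rows", "kwargs": {"targets": [[[0.2,0,0,0,0,0,0],[0,0,0.1,0,0,0,0],[0,0,0,0,0,0,0]]]}}

```text
t: 12.72
eef_pos: [0.4658, -0.1082, 0.1057]
tool_rot: [179.8, 0.1, 78.6]
contact_force: [-4.0, -1.3, 16.8]
gripper_width: 0.289
```

{"fn": "play_rows", "kwargs": {"targets": [[[-0.1,0.05,-0.6,0,0,0,0],[0,0,0,0,0,0,0],[0,0,0,0,0,0,0]]]}}

```text
t: 12.97
eef_pos: [0.4647, -0.1081, 0.1088]
tool_rot: [180.0, -0.0, 78.6]
contact_force: [1.3, -1.0, -1.4]
gripper_width: 0.289
```

{"fn": "play_rows", "kwargs": {"targets": [[[0.2,0,0,0,0,0,0],[0,0,0,0,0,0,0],[0,0,0,0,0,0,0]]]}}

```text
t: 13.22
eef_pos: [0.4647, -0.1069, 0.1086]
tool_rot: [180.0, 0.0, 78.6]
contact_force: [0.3, -2.7, -3.1]
gripper_width: 0.289
```

{"fn": "play_rows", "kwargs": {"targets": [[[0.15,0,0,0,0,0,0],[0,0,0,0,0,0,0],[0,0,0,0,0,0,0]]]}}

```text
t: 13.47
eef_pos: [0.4649, -0.1054, 0.1087]
tool_rot: [-180.0, 0.0, 78.6]
contact_force: [1.1, -4.1, -3.2]
gripper_width: 0.292
```

{"fn": "play_rows", "kwargs": {"targets": [[[-0.5,0,0,0,0,0,0],[0,0,0,0,0,0,0],[0,0,0,0,0,0,0]]]}}

```text
t: 13.72
eef_pos: [0.4638, -0.1091, 0.1087]
tool_rot: [-179.9, -0.1, 78.5]
contact_force: [0.1, 0.3, -3.3]
gripper_width: 0.287
```

{"fn": "play_rows", "kwargs": {"targets": [[[-0.1,0,0,0,0,0,0],[0,0,0,0,0,0,0],[0,0,0,0,0,0,0]]]}}

```text
t: 13.97
eef_pos: [0.4639, -0.1103, 0.1088]
tool_rot: [-180.0, -0.0, 78.6]
contact_force: [0.1, 0.5, -3.0]
gripper_width: 0.292
```

{"fn": "play_rows", "kwargs": {"targets": [[[-0.1,0,0,0,0,0,0],[0,0,0,0,0,0,0],[0,0,0,0,0,0,0]]]}}

```text
t: 14.22
eef_pos: [0.4638, -0.1113, 0.1089]
tool_rot: [180.0, -0.0, 78.6]
contact_force: [0.9, 1.0, -1.5]
gripper_width: 0.287
```

{"fn": "play_rows", "kwargs": {"targets": [[[-0.1,0,0,0,0,0,0],[0,0,0,0,0,0,0],[0,0,0,0,0,0,0]]]}}

```text
t: 14.47
eef_pos: [0.4636, -0.1122, 0.1089]
tool_rot: [180.0, -0.0, 78.6]
contact_force: [0.7, 2.6, -2.7]
gripper_width: 0.29
```

{"fn": "play_rows", "kwargs": {"targets": [[[0.33,0,0,0,0,0,0],[0,0,0.4,0,0,0,0],[0,0,0,0,0,0,0]]]}}

```text
t: 14.72
eef_pos: [0.4648, -0.1099, 0.1059]
tool_rot: [179.9, 0.1, 78.6]
contact_force: [-1.1, 1.0, 5.9]
gripper_width: 0.291
```

{"fn": "play_rows", "kwargs": {"targets": [[[0,0.15,0,0,0,0,0],[0,0,0,0,0,0,0],[0,0,0,0,0,0,0]]]}}

```text
t: 14.97
eef_pos: [0.4653, -0.1101, 0.1058]
tool_rot: [-179.9, 0.1, 78.6]
contact_force: [-3.9, 2.1, 7.4]
gripper_width: 0.289
```

{"fn": "play_rows", "kwargs": {"targets": [[[0,0.15,0,0,0,0,0],[0,0,0,0,0,0,0],[0,0,0,0,0,0,0]]]}}

```text
t: 15.22
eef_pos: [0.4658, -0.1102, 0.1058]
tool_rot: [-179.8, 0.1, 78.6]
contact_force: [-4.4, 3.7, 9.9]
gripper_width: 0.287
```

{"fn": "play_rows", "kwargs": {"targets": [[[0,-0.45,0,0,0,0,0],[0,0,0,0,0,0,0],[0,0,0,0,0,0,0]]]}}

```text
t: 15.47
eef_pos: [0.4642, -0.1099, 0.1062]
tool_rot: [179.8, 0.1, 78.6]
contact_force: [1.7, 1.1, 5.6]
gripper_width: 0.29
```

{"fn": "play_rows", "kwargs": {"targets": [[[0,0.1,0,0,0,0,0.4],[0,0,0,0,0,0,0.4],[0,0,0,0,0,0,0.4],[0,0,0,0,0,0,0.4]]]}}

```text
t: 15.8
eef_pos: [0.4629, -0.1098, 0.1043]
tool_rot: [-179.9, 0.0, 78.5]
contact_force: [0.3, -0.1, 0.4]
gripper_width: 0.395
```

```bash
cat >> h.py <<'E'
G=np.array([.465,-.1095])
def top(c=G):
    s=r.read_state();p,d=r.grab_frame('wrist');Q=depthpts('wrist',d,s)
    a=(Q[...,:2]-c)@DR*1000;b=(Q[...,:2]-c)@AC*1000;z=Q[...,2]*1000
    print('t',s['t'],'tcp a,b',((s['eef_pos'][:2]-c)@DR*1000).round(1),((s['eef_pos'][:2]-c)@AC*1000).round(1),'z',s['eef_pos'][2].round(4),'F',s['contact_force'].round(1),'w',round(s['gripper_width'],3))
    h,e=np.histogram(z[(np.hypot(a,b)<16)],bins=np.arange(0,180,4));print([(int(e[i]),int(h[i])) for i in range(len(h)) if h[i]>20])
    for zc in range(20,160,8):
        m=(abs(b)<5)&(abs(z-zc)<4)&(abs(a)<25)
        if m.sum()>5:print(zc,m.sum(),'a98',np.percentile(a[m],98).round(1))
    return p
E
python3 - <<'E'
from h import *
p=top();cv2.imwrite('pics/w6.png',p[:,:,::-1])
E
```

```text
t 15.8 tcp a,b -0.7 -2.0 z 0.1043 F [ 0.3 -0.1  0.4] w 0.395
[(12, 469), (16, 79), (44, 66), (48, 69), (52, 71), (56, 77), (60, 76), (64, 79), (68, 88), (72, 84), (76, 58), (92, 245), (96, 659), (100, 138), (104, 167), (108, 155), (112, 192), (116, 200), (120, 208), (124, 143), (128, 241), (132, 243), (136, 298), (140, 564)]
20 73 a98 24.6
44 36 a98 13.2
52 60 a98 12.9
60 63 a98 12.4
68 74 a98 12.3
76 81 a98 11.7
92 69 a98 15.5
100 243 a98 15.1
108 130 a98 10.3
116 158 a98 10.1
124 144 a98 9.6
132 197 a98 9.9
140 545 a98 9.4
```

View pics/w6.png

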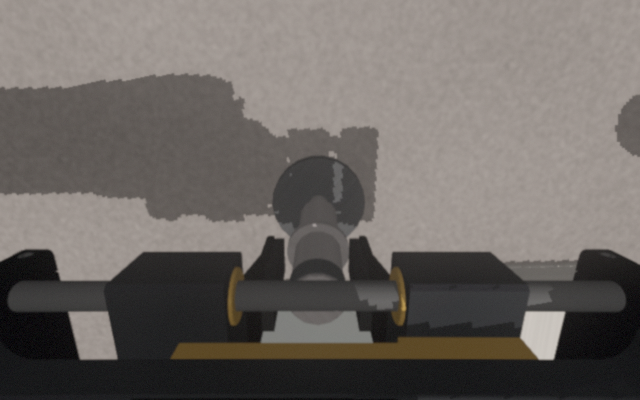

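Run:
```python
from h import *
s=r.read_state()
for n in('wrist','scene','side'):
    p,d=r.grab_frame(n);q=depthpts(n,d,s)
    z=q[...,2];m=(np.hypot(q[...,0]-.465,q[...,1]+.109)<.06)&(z>.009)&(z<.02)
    pts=q[m][:,:2].astype(np.float32);print(n,m.sum(),cv2.minEnclosingCircle(pts))
    m=(np.hypot(q[...,0]-.465,q[...,1]+.109)<.06)&(z>.137)&(z<.146)
    print('head',m.sum(),q[m].mean(0),q[m].min(0),q[m].max(0))
    if n=='side':cv2.imwrite('pics/g2.png',cv2.resize(p[110:210,330:430,::-1],None,fx=6,fy=6,interpolation=cv2.INTER_CUBIC))
    if n=='wrist':
        a=(q[...,:2]-G)@DR*1000;b=(q[...,:2]-G)@AC*1000
        for zc in(46,54,62,70):
            mm=(abs(z*1000-zc)<4)&(np.hypot(a,b)<20)
            print(zc,np.percentile(b[mm],[1,99]).round(1),np.percentile(a[mm],99).round(1))
```

```text
wrist 4685 ((0.4647936522960663, -0.10892315208911896), 0.0369991809129715)
head 1525 [ 0.46391424 -0.10748609  0.14099496] [ 0.43631845 -0.12698667  0.13701655] [ 0.49513259 -0.09180862  0.14599135]
46 [-12.5  11.3] 13.1
54 [-12.1  11.4] 12.5
62 [-12.5  11.2] 12.3
70 [-12.3  10.9] 11.8
scene 533 ((0.46632635593414307, -0.11034535616636276), 0.03667083755135536)
head 3 [ 0.44618168 -0.10203966  0.14439685] [ 0.44608742 -0.1054502   0.14322223] [ 0.44635936 -0.09787274  0.14541147]
side 334 ((0.4637473225593567, -0.10881544649600983), 0.03718573972582817)
head 79 [ 0.46439997 -0.1088812   0.14151047] [ 0.43425034 -0.12689746  0.13702483] [ 0.49513594 -0.09319711  0.14598771]
```

View pics/g2.png

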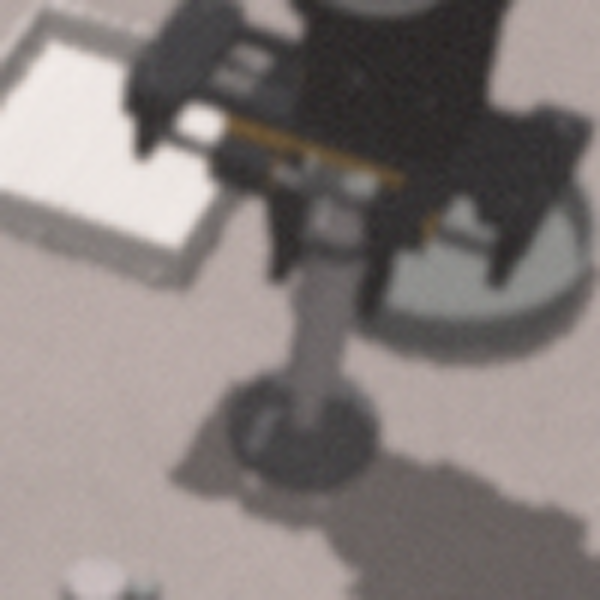

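The wrist view shows sleeve 1 standing on the gauge, with the disc around (318,200). Released, its head is at 141-142 mm and its foot at about 42 mm, within about 0.5 mm of the gauge axis. It did not drop, so it stops at the step: narrow bore, round dish. Regrip and lift.

{"fn": "play_rows", "kwargs": {"targets": [[[0,0.1,0,0,0,0,0],[0,0,0,0,0,0,0],[0,0,0,0,0,0,0],[0,0,0,0,0,0,0],[0,0,-1,0,0,0,0],[0,0,-2.5,0,0,0,0],[0,0,-2.5,0,0,0,0],[0,0,0,0,0,0,0]]]}}

```text
t: 16.67
eef_pos: [0.4675, -0.1101, 0.1698]
tool_rot: [179.6, 0.1, 78.6]
contact_force: [1.5, -0.5, -1.9]
gripper_width: 0.287
```

Run:
```python
from h import *
plan([.3946,-.2835,.155])
```

```text
n 5 t 16.6667 p [ 0.4675 -0.1101  0.1698] rot [1.7957e+02 8.0000e-02 7.8570e+01] F [ 1.5 -0.5 -1.9] w 0.287
[-3.69, -0.74, 0.29, 0.0015, 0.0003, -0.0001]
[-3.69, -0.74, 0.29, 0.0015, 0.0003, -0.0001]
[-3.69, -0.74, 0.29, 0.0015, 0.0003, -0.0001]
[-3.69, -0.74, 0.29, 0.0015, 0.0003, -0.0001]
[-3.69, -0.74, 0.3, 0.0015, 0.0003, -0.0001]
```

{"fn": "play_rows", "kwargs": {"targets": [[[-3.69,-0.74,0.3,0,0,0,0],[-3.69,-0.74,0.3,0,0,0,0],[-3.69,-0.74,0.3,0,0,0,0],[-3.69,-0.74,0.3,0,0,0,0],[-3.69,-0.74,0.3,0,0,0,0],[0,0,2,0,0,0,0],[0,0,3,0,0,0,0],[0,0,2.5,0,0,0,0],[0,0,0.5,0,0,0,0],[0,0,0,0,0,0,0]]]}}

```text
t: 17.5
eef_pos: [0.3906, -0.2824, 0.0688]
tool_rot: [-179.8, -0.1, 78.6]
contact_force: [-0.5, 0.2, -2.1]
gripper_width: 0.293
```

Run:
```python
from h import *
s=r.read_state();print(s['eef_pos'],s['tool_rot'],s['contact_force'],s['gripper_width'])
p,_=r.grab_frame('side');cv2.imwrite('pics/d1.png',cv2.resize(p[100:200,340:460,::-1],None,fx=5,fy=5,interpolation=cv2.INTER_CUBIC))
```

```text
[ 0.39062375 -0.28244408  0.06881901] [-1.79818897e+02 -9.25539837e-02  7.85726159e+01] [-0.53563465  0.20558415 -2.13058469] 0.2928970612621326
```

View pics/d1.png

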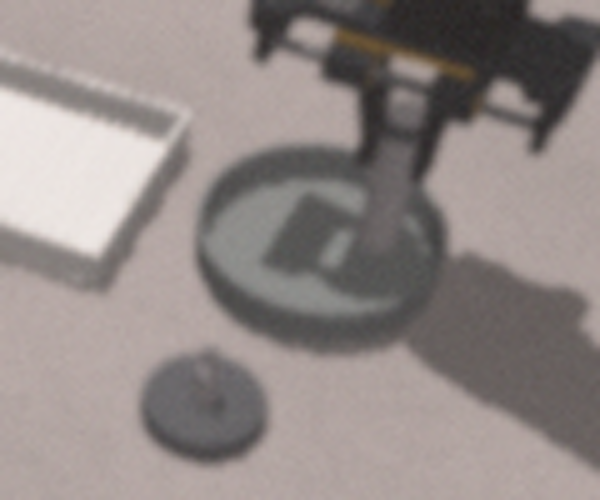

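The sleeve is inside the dish (foot at about crop (380,240)), just above the floor. Set down and release.

{"fn": "play_rows", "kwargs": {"targets": [[[0,0,0.15,0,0,0,0],[0,0,0.15,0,0,0,0],[0,0,0,0,0,0,0]]]}}

```text
t: 17.8
eef_pos: [0.3921, -0.2834, 0.0679]
tool_rot: [180.0, 0.0, 78.6]
contact_force: [-1.5, 1.2, 3.6]
gripper_width: 0.29
```

{"fn": "play_rows", "kwargs": {"targets": [[[0,0,0,0,0,0,0.6],[0,0,0,0,0,0,0.6],[0,0,0,0,0,0,0.6],[0,0,0,0,0,0,0.6],[0,0,-0.5,0,0,0,0.6],[0,0,-3,0,0,0,0.6],[0,0,-3.5,0,0,0,0.6],[0,0,-3.5,0,0,0,0.6]]]}}

```text
t: 18.47
eef_pos: [0.3912, -0.2826, 0.1729]
tool_rot: [-179.9, -0.1, 78.6]
contact_force: [0.7, -0.2, 0.7]
gripper_width: 0.595
```

Run:
```python
from h import *
p,_=r.grab_frame('scene');cv2.imwrite('pics/d2.png',p[:,:,::-1])
n2=RO+DR*.066;plan([*n2,.165])
```

```text
n 15 t 18.5167 p [ 0.3951 -0.2853  0.1807] rot [179.46   0.32  78.59] F [ 3.8 -2.   5.3] w 0.6
[3.94, 0.31, 0.09, 0.0006, 0.0004, -0.0]
[3.94, 0.31, 0.09, 0.0006, 0.0004, -0.0]
[3.94, 0.31, 0.09, 0.0006, 0.0004, -0.0]
[3.94, 0.31, 0.09, 0.0006, 0.0004, -0.0]
[3.94, 0.31, 0.09, 0.0006, 0.0004, -0.0]
[3.94, 0.31, 0.09, 0.0006, 0.0004, -0.0]
[3.94, 0.31, 0.09, 0.0006, 0.0004, -0.0]
[3.94, 0.31, 0.09, 0.0006, 0.0004, -0.0]
[3.94, 0.31, 0.1, 0.0006, 0.0004, -0.0]
[3.94, 0.31, 0.1, 0.0006, 0.0004, -0.0]
[3.94, 0.31, 0.1, 0.0006, 0.0004, -0.0]
[3.94, 0.31, 0.1, 0.0006, 0.0004, -0.0]
[3.94, 0.31, 0.1, 0.0006, 0.0004, -0.0]
[3.94, 0.31, 0.1, 0.0006, 0.0004, -0.0]
[3.93, 0.31, 0.1, 0.0006, 0.0004, -0.0]
```

View pics/d2.png

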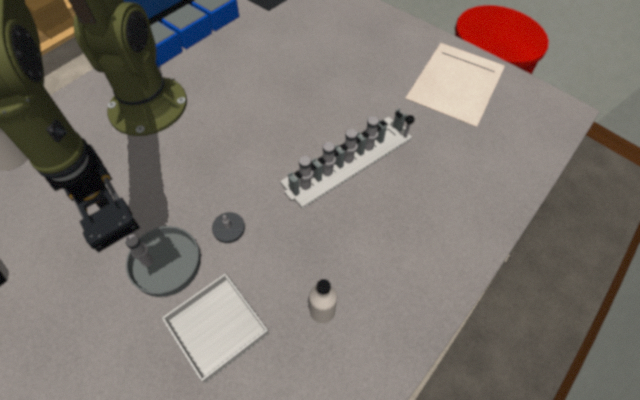

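Sleeve 1 stands in the dish at (136,248). On to nest 2.

{"fn": "play_rows", "kwargs": {"targets": [[[3.94,0.31,0,0,0,0,0.6],[3.94,0.31,0,0,0,0,0.6],[3.94,0.31,0,0,0,0,0.6],[3.94,0.31,0,0,0,0,0.6],[3.94,0.31,0,0,0,0,0.6],[3.94,0.31,0,0,0,0,0.6],[3.94,0.31,0,0,0,0,0.6],[3.94,0.31,0,0,0,0,0.6],[3.94,0.31,0,0,0,0,0.6],[3.94,0.31,0,0,0,0,0.6]]]}}

```text
t: 19.35
eef_pos: [0.5007, 0.0986, 0.1724]
tool_rot: [179.9, 0.0, 78.5]
contact_force: [1.0, -0.8, -0.5]
gripper_width: 0.597
```

{"fn": "play_rows", "kwargs": {"targets": [[[3.94,0.31,0.2,0,0,0,0.6],[3.94,0.31,0.3,0,0,0,0.6],[3.94,0.31,0.3,0,0,0,0.6],[3.94,0.31,0.3,0,0,0,0.6],[3.93,0.31,0.3,0,0,0,0.6],[0,0,0,0,0,0,0.6],[0,0,0,0,0,0,0.6],[0,0,0,0,0,0,0.6]]]}}

```text
t: 20.02
eef_pos: [0.5543, 0.2865, 0.1575]
tool_rot: [-180.0, 0.0, 78.6]
contact_force: [0.5, -1.1, -0.5]
gripper_width: 0.601
```

Run:
```python
from h import *
p=head(2)
n2=RO+DR*.066;plan([*n2,.0715],n=4)
```

```text
t 20.0167 tcp a,b 1.8 -4.2 z 0.1575 rot [-180.     0.    78.6] F [ 0.5 -1.1 -0.5] w 0.601
66 166 a range [-39.9 -30.4  33.1]
70 251 a range [-44.6  22.1  44.2]
74 149 a range [-43.5  21.6  44.4]
78 14 a range [12.3 12.8 13.3]
82 15 a range [11.9 12.7 13.3]
86 20 a range [12.  12.7 13.4]
90 8 a range [12.1 12.8 13.5]
94 17 a range [12.7 13.4 13.7]
98 19 a range [12.5 13.4 13.9]
102 25 a range [ 8.9 13.3 13.8]
106 401 a range [-11.7   1.7  12.9]
n 4 t 20.0667 p [0.5548 0.2854 0.1578] rot [1.7998e+02 7.0000e-02 7.8490e+01] F [ 1.2 -0.7  0.1] w 0.6
[-0.01, 0.09, 2.16, 0.0001, 0.0003, -0.0005]
[-0.02, 0.09, 2.16, 0.0001, 0.0003, -0.0005]
[-0.02, 0.09, 2.16, 0.0001, 0.0003, -0.0005]
[-0.02, 0.09, 2.16, 0.0001, 0.0003, -0.0005]
```

{"fn": "play_rows", "kwargs": {"targets": [[[-0.1,0.38,1.0,0,0,0,0.6],[0,0,2.5,0,0,0,0.6],[0,0,2.5,0,0,0,0.6],[0,0,2.5,0,0,0,0.6],[0,0,0,0,0,0,0.6],[0,0,0,0,0,0,0],[0,0,0,0,0,0,0],[0,0,0,0,0,0,0],[0,0,0,0,0,0,0],[0,0,0,0,0,0,0]]]}}

```text
t: 20.9
eef_pos: [0.5588, 0.2853, 0.0743]
tool_rot: [179.9, -0.1, 78.6]
contact_force: [-0.5, 0.1, -0.2]
gripper_width: 0.31
```

{"fn": "play_rows", "kwargs": {"targets": [[[0,0,0,0,0,0,0],[0,0,0,0,0,0,0]]]}}

```text
t: 21.07
eef_pos: [0.5589, 0.2854, 0.0741]
tool_rot: [179.9, -0.1, 78.6]
contact_force: [0.6, -1.0, 5.5]
gripper_width: 0.287
```

Run:
```python
from h import *
p=head(2)
```

```text
t 21.0667 tcp a,b 1.6 0.5 z 0.0741 rot [ 1.799e+02 -1.000e-01  7.860e+01] F [ 0.6 -1.   5.5] w 0.287
66 165 a range [-40.7  29.5  32.7]
70 539 a range [-43.9  21.7  44. ]
74 349 a range [-44.5  22.3  44.6]
78 42 a range [12.3 12.9 13.6]
82 55 a range [12.1 12.7 13.3]
86 53 a range [12.1 12.7 13.4]
90 49 a range [12.  12.8 13.4]
94 57 a range [12.3 13.3 14. ]
98 61 a range [12.9 13.4 14. ]
102 90 a range [12.  13.3 14. ]
106 367 a range [-12.2   9.4  13.4]
```

{"fn": "play_rows", "kwargs": {"targets": [[[0.28,0,0,0,-0.041,0,0],[0.28,0,0,0,-0.041,0,0],[0.28,0,0,0,-0.041,0,0],[0,0,0,0,0,0,0],[0,0,0,0,0,0,0]]]}}

```text
t: 21.53
eef_pos: [0.5602, 0.2925, 0.0743]
tool_rot: [179.9, 7.2, 78.6]
contact_force: [-2.9, -3.8, 10.2]
gripper_width: 0.287
```

Run:
```python
from h import *
p=head(2)
```

```text
t 21.5333 tcp a,b 8.7 0.4 z 0.0743 rot [179.9   7.2  78.6] F [-2.9 -3.8 10.2] w 0.287
66 56 a range [-41.1  30.9  31.8]
70 579 a range [-44.2  29.6  44.4]
74 264 a range [-44.5  25.6  43.8]
78 53 a range [19.5 20.2 21.1]
82 55 a range [20.1 20.8 21.6]
86 58 a range [20.4 21.2 21.9]
90 45 a range [20.9 21.9 22.6]
94 61 a range [22.2 22.7 23.5]
98 82 a range [22.4 23.3 23.9]
102 103 a range [22.1 23.5 24.3]
106 302 a range [-1.4 20.  23.5]
```

{"fn": "play_rows", "kwargs": {"targets": [[[-0.28,0,0,0,0.041,0,0],[-0.28,0,0,0,0.041,0,0],[-0.28,0,0,0,0.041,0,0],[-0.28,0,0,0,0.041,0,0],[-0.28,0,0,0,0.041,0,0],[-0.28,0,0,0,0.041,0,0],[0,0,0,0,0,0,0],[0,0,0,0,0,0,0]]]}}

```text
t: 22.25
eef_pos: [0.5576, 0.2784, 0.075]
tool_rot: [179.8, -7.3, 78.5]
contact_force: [0.7, 2.0, 6.7]
gripper_width: 0.291
```

Run:
```python
from h import *
p=head(2)
```

```text
t 22.25 tcp a,b -5.5 0.6 z 0.075 rot [179.8  -7.3  78.5] F [0.7 2.  6.7] w 0.291
66 120 a range [ 5.9 11.7 33.5]
70 486 a range [-44.2  28.4  44.3]
74 364 a range [-44.2  28.   44.2]
78 41 a range [4.4 5.1 5.7]
82 48 a range [3.9 4.6 5.5]
86 52 a range [3.3 4.3 5.3]
90 53 a range [3.  3.7 4.4]
94 37 a range [3.3 3.9 4.3]
98 67 a range [2.6 3.5 4.3]
102 69 a range [2.2 3.1 3.7]
106 346 a range [-22.9  -1.6   3.1]
```

Both sides moved the barrel more than 6 mm at keeper height. Bring it upright and lift a little.

{"fn": "play_rows", "kwargs": {"targets": [[[0.28,0,0,0,-0.041,0,0],[0.28,0,0,0,-0.041,0,0],[0.28,0,0,0,-0.041,0,0],[0,0,0,0,0,0,0],[0,0,-0.3,0,0,0,0],[0,0,-0.3,0,0,0,0],[0,0,-0.3,0,0,0,0],[0,0,-0.3,0,0,0,0],[0,0,0,0,0,0,0]]]}}

```text
t: 23.05
eef_pos: [0.5584, 0.2843, 0.0861]
tool_rot: [180.0, -0.0, 78.5]
contact_force: [-0.9, 0.1, -1.1]
gripper_width: 0.29
```

Run:
```python
from h import *
p=head(2)
plan([.4650,-.1090,.185],p0=[*r.read_state()['eef_pos'][:2],.185])
```

```text
t 23.05 tcp a,b 0.4 0.3 z 0.0861 rot [180.   -0.   78.5] F [-0.9  0.1 -1.1] w 0.29
66 46 a range [29.9 31.9 32.8]
70 367 a range [15.9 31.5 44.4]
74 393 a range [11.2 24.3 44.1]
78 36 a range [10.8 11.4 11.9]
82 46 a range [10.6 11.5 12.2]
86 45 a range [10.8 11.4 12.2]
90 44 a range [10.7 11.3 12.1]
94 55 a range [10.4 11.4 12. ]
98 58 a range [10.6 11.3 12.1]
102 35 a range [10.8 11.5 12.2]
106 59 a range [11.3 12.1 12.4]
n 10 t 23.1 p [0.5583 0.2844 0.185 ] rot [179.97  -0.    78.51] F [-0.2 -0.  -1.3] w 0.286
[-4.04, -0.13, -0.0, 0.0, -0.0, -0.0002]
[-4.04, -0.13, -0.0, 0.0, -0.0, -0.0002]
[-4.04, -0.13, -0.0, 0.0, -0.0, -0.0002]
[-4.04, -0.13, -0.0, 0.0, -0.0, -0.0002]
[-4.04, -0.13, -0.0, 0.0, -0.0, -0.0002]
[-4.04, -0.13, -0.0, 0.0, -0.0, -0.0002]
[-4.04, -0.13, -0.0, 0.0, -0.0, -0.0002]
[-4.04, -0.14, -0.0, 0.0, -0.0, -0.0002]
[-4.04, -0.14, -0.0, 0.0, -0.0, -0.0002]
[-4.04, -0.14, -0.0, 0.0, -0.0, -0.0002]
```

{"fn": "play_rows", "kwargs": {"targets": [[[0,0,-3.3,0,0,0,0],[0,0,-3.3,0,0,0,0],[0,0,-3.3,0,0,0,0],[-2,-0.06,0,0,0,0,0],[-4.0,-0.135,0,0,0,0,0],[-4.0,-0.135,0,0,0,0,0],[-4.0,-0.135,0,0,0,0,0],[-4.0,-0.135,0,0,0,0,0],[-4.0,-0.135,0,0,0,0,0],[-4.0,-0.135,0,0,0,0,0]]]}}

```text
t: 23.93
eef_pos: [0.4969, 0.03, 0.1844]
tool_rot: [180.0, 0.0, 78.6]
contact_force: [0.7, -0.1, -2.4]
gripper_width: 0.292
```

{"fn": "play_rows", "kwargs": {"targets": [[[-4.0,-0.135,0,0,0,0,0],[-4.0,-0.135,0,0,0,0,0],[-4.0,-0.135,0,0,0,0,0],[-2.2,-0.07,0,0,0,0,0],[0,0,0,0,0,0,0],[0,0,0,0,0,0,0],[0,0,0,0,0,0,0]]]}}

```text
t: 24.52
eef_pos: [0.4652, -0.1053, 0.1846]
tool_rot: [180.0, -0.0, 78.6]
contact_force: [-0.6, -0.0, -2.3]
gripper_width: 0.29
```

```bash
cat >> h.py <<'E'
def gauge(zs=None):
    s=r.read_state()
    for n in('scene','side','wrist'):
        p,d=r.grab_frame(n);q=depthpts(n,d,s);z=q[...,2]
        m=(q[...,0]>.3)&(q[...,0]<.62)&(q[...,1]>-.2)&(q[...,1]<.03)&(z>.0095)&(z<.02)
        m=(m*255).astype(np.uint8)
        k,l,stt,cc=cv2.connectedComponentsWithStats(m)
        if k<2: continue
        i=1+np.argmax(stt[1:,4]);pts=q[l==i][:,:2].astype(np.float32)
        (c,rad)=cv2.minEnclosingCircle(pts);print(n,stt[i,4],np.round(c,4),round(rad,4))
        if n=='wrist':
            # held sleeve: barrel front edge vs height
            tc=s['eef_pos'][:2];a=(q[...,:2]-tc)@DR*1000;b=(q[...,:2]-tc)@AC*1000
            for dz in range(-50,40,12):
                mm=(abs(z*1000-(s['eef_pos'][2]*1000+dz))<5)&(np.hypot(a,b)<21)
                if mm.sum()>20:print(dz,'a',np.percentile(a[mm],99).round(1),'b',np.percentile(b[mm],[1,99]).round(1))
    print(s['t'],'tcp',s['eef_pos'].round(4),s['tool_rot'].round(1),s['contact_force'].round(1),round(s['gripper_width'],3))
E
python3 - <<'E'
from h import *
gauge()
E
```

```text
scene 679 [ 0.4655 -0.1095] 0.0373
side 353 [ 0.465  -0.1096] 0.0383
wrist 3123 [ 0.4646 -0.1095] 0.037
-50 a 11.9 b [-11.9  12.6]
-38 a 11.8 b [-10.3  11. ]
-14 a 16.3 b [-15.   15.4]
-2 a 11.9 b [-16.5  17. ]
10 a 11.8 b [-17.   17.4]
22 a 12.2 b [-17.2  17.6]
34 a 11.9 b [-17.2  17.4]
24.5167 tcp [ 0.4652 -0.1053  0.1846] [180.   -0.   78.6] [-0.6 -0.  -2.3] 0.29
```

{"fn": "play_rows", "kwargs": {"targets": [[[-0.3,0.03,1.5,0,0,0,0],[0,0,2.5,0,0,0,0],[0,0,1.0,0,0,0,0],[0,0,0.5,0,0,0,0],[0,0,0.4,0,0,0,0],[0,0,0.4,0,0,0,0],[0,0,0.4,0,0,0,0],[0,0,0,0,0,0,0]]]}}

```text
t: 25.33
eef_pos: [0.4648, -0.1092, 0.1174]
tool_rot: [-180.0, 0.0, 78.6]
contact_force: [-0.2, -0.9, -2.2]
gripper_width: 0.293
```

{"fn": "play_rows", "kwargs": {"targets": [[[0,0,0.3,0,0,0,0],[0,0,0.3,0,0,0,0],[0,0,0.2,0,0,0,0],[0,0,0.2,0,0,0,0],[0,0,0,0,0,0,0]]]}}

```text
t: 25.75
eef_pos: [0.4651, -0.109, 0.1085]
tool_rot: [-180.0, -0.0, 78.6]
contact_force: [-2.5, 1.8, 5.9]
gripper_width: 0.287
```

{"fn": "play_rows", "kwargs": {"targets": [[[0.05,-0.1,0,0,0,0,0],[0,0,0.1,0,0,0,0],[0,0,0,0,0,0,0],[0,0,0,0,0,0,0]]]}}

```text
t: 26.08
eef_pos: [0.4651, -0.1087, 0.1084]
tool_rot: [179.9, 0.0, 78.6]
contact_force: [-3.2, 1.1, 11.0]
gripper_width: 0.286
```

{"fn": "play_rows", "kwargs": {"targets": [[[0.05,-0.1,0,0,0,0,0],[0,0,0.0,0,0,0,0],[0,0,0,0,0,0,0]]]}}

```text
t: 26.33
eef_pos: [0.4647, -0.1083, 0.1084]
tool_rot: [179.8, 0.1, 78.6]
contact_force: [-1.5, 0.8, 8.2]
gripper_width: 0.288
```

{"fn": "play_rows", "kwargs": {"targets": [[[-0.1,0.1,-0.05,0,0,0,0.4],[0,0,0.0,0,0,0,0.4],[0,0,0,0,0,0,0.4],[0,0,0,0,0,0,0.4],[0,0,0,0,0,0,0.4]]]}}

```text
t: 26.75
eef_pos: [0.4637, -0.1092, 0.1068]
tool_rot: [-180.0, 0.0, 78.6]
contact_force: [0.2, 0.3, -0.6]
gripper_width: 0.398
```

Run:
```python
from h import *
gauge()
p=top();cv2.imwrite('pics/w7.png',p[:,:,::-1])
```

```text
scene 540 [ 0.4667 -0.1098] 0.0369
side 334 [ 0.4651 -0.1106] 0.0388
wrist 4674 [ 0.4648 -0.1089] 0.0369
-50 a 11.7 b [-10.9  14.1]
-38 a 10.5 b [-10.4  14.1]
-26 a 9.4 b [-8.4 11.7]
-14 a 12.1 b [-13.7  18.7]
-2 a 10.3 b [-17.1  17.7]
10 a 10.5 b [-17.8  17.8]
22 a 10.7 b [-18.   18.2]
34 a 10.7 b [-17.9  18. ]
26.75 tcp [ 0.4637 -0.1092  0.1068] [-180.     0.    78.6] [ 0.2  0.3 -0.6] 0.398
t 26.9 tcp a,b 0.1 -1.3 z 0.1069 F [-0.2 -0.8 -0.2] w 0.399
[(12, 472), (16, 82), (20, 22), (44, 73), (48, 88), (52, 78), (56, 82), (60, 91), (64, 96), (68, 103), (72, 94), (76, 100), (80, 47), (92, 189), (96, 707), (100, 164), (104, 165), (108, 180), (112, 190), (116, 206), (120, 217), (124, 161), (128, 211), (132, 189), (136, 77), (140, 298)]
20 75 a98 24.1
28 16 a98 8.3
44 34 a98 12.7
52 72 a98 12.2
60 67 a98 11.4
68 82 a98 10.8
76 91 a98 9.9
84 37 a98 9.2
92 46 a98 12.7
100 278 a98 12.1
108 147 a98 6.9
116 170 a98 6.1
124 172 a98 5.3
132 212 a98 5.0
140 447 a98 4.2
```

The wrist data show sleeve 2 stopped at the step (head at about 141 mm) but leaning about 5° towards -row. To make sure it isn't a wide bore hanging, I'll regrip, lift slightly, straighten it, and measure the sideways play on the pilot.

{"fn": "play_rows", "kwargs": {"targets": [[[0,0,0,0,0,0,0],[0,0,0,0,0,0,0],[0,0,0,0,0,0,0],[0,0,0,0,0,0,0],[0,0,-0.3,0,0,0,0],[0.28,0,0,0,-0.043,0,0],[0.28,0,0,0,-0.043,0,0],[0,0,0,0,0,0,0],[0,0,0,0,0,0,0]]]}}

```text
t: 27.7
eef_pos: [0.4648, -0.1029, 0.1098]
tool_rot: [-180.0, 4.9, 78.7]
contact_force: [-1.1, -1.2, -2.4]
gripper_width: 0.286
```

Run:
```python
from h import *
gauge()
p=top();cv2.imwrite('pics/w8.png',p[:,:,::-1])
```

```text
scene 583 [ 0.4664 -0.1107] 0.0368
side 336 [ 0.4645 -0.1089] 0.0381
wrist 4708 [ 0.4652 -0.1072] 0.037
-50 a 7.3 b [-11.8  13.1]
-38 a 7.1 b [-11.6  12.8]
-26 a 6.8 b [-9.3 10.4]
-14 a 11.1 b [-13.   13.5]
-2 a 10.9 b [-16.5  16.7]
10 a 12.0 b [-17.  17.]
22 a 12.9 b [-16.5  16.6]
34 a 14.0 b [-15.6  15.9]
27.7 tcp [ 0.4648 -0.1029  0.1098] [-180.     4.9   78.7] [-1.1 -1.2 -2.4] 0.286
t 27.85 tcp a,b 4.9 -1.4 z 0.1098 F [ 1.3 -0.1 -1.4] w 0.286
[(12, 521), (16, 86), (20, 32), (24, 34), (28, 33), (32, 21), (44, 38), (48, 81), (52, 81), (56, 82), (60, 93), (64, 86), (68, 105), (72, 99), (76, 104), (80, 82), (92, 36), (96, 425), (100, 242), (104, 164), (108, 196), (112, 182), (116, 220), (120, 228), (124, 251), (128, 176), (132, 223), (136, 138), (140, 253), (144, 616), (152, 21), (156, 213), (160, 79)]
20 70 a98 23.8
28 49 a98 8.0
36 21 a98 8.4
44 16 a98 12.1
52 70 a98 12.4
60 71 a98 12.2
68 83 a98 12.0
76 86 a98 12.0
84 57 a98 11.8
92 22 a98 16.2
100 261 a98 15.9
108 142 a98 11.3
116 155 a98 11.3
124 189 a98 11.2
132 187 a98 11.5
140 216 a98 11.5
148 312 a98 -3.2
```

View pics/w8.png

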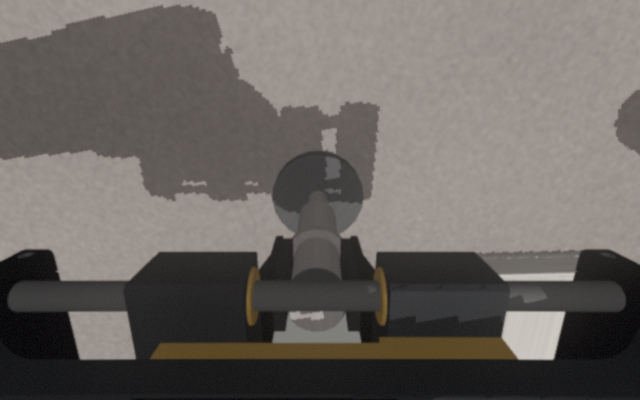

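{"fn": "play_rows", "kwargs": {"targets": [[[0.3,0,0,0,0,0,0],[0.2,0,0,0,0,0,0],[0,0,0,0,0,0,0],[0,0,0,0,0,0,0]]]}}

```text
t: 28.23
eef_pos: [0.4657, -0.0996, 0.1095]
tool_rot: [-180.0, 5.0, 78.5]
contact_force: [-0.6, -2.4, -3.4]
gripper_width: 0.29
```

```bash
cat >> h.py <<'E'
def play():
    s=r.read_state();p,d=r.grab_frame('wrist');q=depthpts('wrist',d,s);z=q[...,2]*1000
    a=(q[...,:2]-G)@DR*1000;b=(q[...,:2]-G)@AC*1000
    ed=lambda lo,hi,B:(np.percentile(a[(z>lo)&(z<hi)&(abs(b-B)<4)&(abs(a)<30)],95).round(1),int(((z>lo)&(z<hi)&(abs(b-B)<4)&(abs(a)<30)).sum()))
    m=(np.hypot(a,b)<60)&(z>9.5)&(z<20);c,rad=cv2.minEnclosingCircle(np.c_[a[m],b[m]].astype(np.float32));print('disc a,b',np.round(c,1),round(rad,1))
    print(s['t'],'F',s['contact_force'].round(1),'tcp',s['eef_pos'].round(4))
    for lo,hi in((24,30),(30,36),(36,41),(44,52),(52,60),(60,70),(70,80)):
        m=(z>lo)&(z<hi)&(abs(a)<25)&(abs(b)<25)
        if m.sum()>12:
            bb=np.percentile(b[m],[3,97]).round(1);print(lo,hi,m.sum(),'b',bb,'a edge',np.percentile(a[m&(abs(b-bb.mean())<4)],95).round(1))
E
python3 - <<'E'
from h import *
play()
E
```

```text
disc a,b [ 0.8 -0.2] 37.0
28.2333 F [-0.6 -2.4 -3.4] tcp [ 0.4657 -0.0996  0.1095]
24 30 23 b [-4.   5.1] a edge 8.0
44 52 121 b [-12.3  11.3] a edge 15.1
52 60 152 b [-12.5  11.1] a edge 15.1
60 70 224 b [-12.6  11.1] a edge 15.2
70 80 233 b [-11.4   9.9] a edge 15.3
```

{"fn": "play_rows", "kwargs": {"targets": [[[-0.4,0,0,0,0,0,0],[-0.4,0,0,0,0,0,0],[-0.2,0,0,0,0,0,0],[0,0,0,0,0,0,0],[0,0,0,0,0,0,0]]]}}

```text
t: 28.7
eef_pos: [0.4644, -0.1074, 0.1104]
tool_rot: [180.0, 4.8, 78.6]
contact_force: [1.0, 3.4, -2.6]
gripper_width: 0.291
```

Run:
```python
from h import *
play()
```

```text
disc a,b [ 0.7 -0.3] 36.9
28.7 F [ 1.   3.4 -2.6] tcp [ 0.4644 -0.1074  0.1104]
24 30 45 b [-6.9  5.8] a edge 8.1
30 36 41 b [-5.6  4.9] a edge 8.1
44 52 109 b [-12.3  11.6] a edge 12.1
52 60 169 b [-12.   11.3] a edge 11.6
60 70 252 b [-12.4  11.6] a edge 11.1
70 80 273 b [-12.   10.8] a edge 10.5
```

Sleeve 2's axis moves only from -1.5 to +1.4 mm about the pin, so its bore is 13 mm and it belongs in the dish. Straighten and lift.

{"fn": "play_rows", "kwargs": {"targets": [[[0.2,0,-0.5,0,0,0,0],[0.2,0,-1.5,0,0,0,0],[0.4,0,-2.5,0,0,0,0],[0.4,0,-2.5,0,-0.06,0,0],[0,0,0,0,0,0,0],[0,0,0,0,0,0,0]]]}}

```text
t: 29.25
eef_pos: [0.4687, -0.0905, 0.1806]
tool_rot: [179.8, 8.4, 78.7]
contact_force: [-0.8, -0.2, -3.0]
gripper_width: 0.284
```

```bash
cat >> h.py <<'E'
def held():
    s=r.read_state();p,d=r.grab_frame('wrist');q=depthpts('wrist',d,s);z=q[...,2]*1000
    tc=s['eef_pos'];a=(q[...,:2]-tc[:2])@DR*1000;b=(q[...,:2]-tc[:2])@AC*1000;dz=z-tc[2]*1000
    print(s['t'],'tcp',tc.round(4),s['tool_rot'].round(1),s['contact_force'].round(1),round(s['gripper_width'],3))
    for lo in range(-66,40,8):
        m=(dz>lo)&(dz<lo+8)&(np.hypot(a,b)<24)
        if m.sum()>15:
            bb=np.percentile(b[m],[3,97]).round(1);print(lo+4,m.sum(),'b',bb,'a edge',np.percentile(a[m&(abs(b)<4)],95).round(1) if (m&(abs(b)<4)).any() else None)
E
python3 - <<'E'
from h import *
held()
plan([.4436,-.2933,.16],rpy=r.read_state()['tool_rot'])
E
```

```text
29.25 tcp [ 0.4687 -0.0905  0.1806] [179.8   8.4  78.7] [-0.8 -0.2 -3. ] 0.284
-62 118 b [-10.8  12.8] a edge 3.6
-54 164 b [-10.9  12.5] a edge 4.1
-46 186 b [-10.9  12.7] a edge 4.3
-38 193 b [-10.8  12.2] a edge 4.6
-30 184 b [-9.5 10.6] a edge 4.9
-14 594 b [-12.5  13.1] a edge 10.2
-6 383 b [-12.1  12.6] a edge 7.0
2 597 b [-18.9  19.2] a edge 6.4
10 681 b [-18.3  18.4] a edge 7.0
18 697 b [-17.7  17.7] a edge 7.4
26 660 b [-17.4  17.5] a edge 8.1
34 1093 b [-16.1  16.1] a edge -6.4
42 126 b [-16.8  17. ] a edge None
n 6 t 29.3 p [ 0.4674 -0.0914  0.1792] rot [179.98   8.43  78.6 ] F [-0.4 -0.6 -2. ] w 0.286
[-3.29, 0.28, 0.81, 0.0, 0.0, 0.0]
[-3.29, 0.28, 0.81, 0.0, 0.0, 0.0]
[-3.29, 0.28, 0.81, 0.0, 0.0, 0.0]
[-3.29, 0.28, 0.81, 0.0, 0.0, 0.0]
[-3.29, 0.28, 0.81, 0.0, 0.0, 0.0]
[-3.29, 0.28, 0.81, 0.0, 0.0, 0.0]
```

{"fn": "play_rows", "kwargs": {"targets": [[[-3.2,0.28,0.8,0,0.05,0,0],[-3.2,0.28,0.6,0,0,0,0],[-3.2,0.28,0.6,0,0,0,0],[-3.2,0.28,0.6,0,0,0,0],[-3.2,0.28,0.6,0,0,0,0],[-3.2,0.28,0.6,0,0,0,0],[0.2,0,2,0,0,0,0],[0.3,0,3,0,0,0,0],[0,0,0,0,0,0,0]]]}}

```text
t: 30.05
eef_pos: [0.4395, -0.2845, 0.1043]
tool_rot: [-179.3, 5.2, 78.4]
contact_force: [-2.2, 1.0, -4.4]
gripper_width: 0.29
```

Run:
```python
from h import *
held()
p,_=r.grab_frame('side');cv2.imwrite('pics/d3.png',cv2.resize(p[100:200,340:460,::-1],None,fx=5,fy=5,interpolation=cv2.INTER_CUBIC))
```

```text
30.05 tcp [ 0.4395 -0.2845  0.1043] [-179.3    5.2   78.4] [-2.2  1.  -4.4] 0.29
-62 115 b [-11.7  11.7] a edge 7.1
-54 164 b [-11.7  11.6] a edge 7.0
-46 185 b [-11.9  12. ] a edge 6.9
-38 196 b [-11.6  11.7] a edge 6.9
-30 191 b [-10.3  10.4] a edge 6.8
-22 17 b [-6.   5.7] a edge 6.9
-14 523 b [-12.7  13. ] a edge 11.1
-6 446 b [-12.4  12.2] a edge 10.4
2 569 b [-19.   19.1] a edge 6.5
10 698 b [-18.6  18.5] a edge 6.3
18 704 b [-18.3  18.4] a edge 6.2
26 726 b [-17.9  18.5] a edge 6.8
34 1142 b [-17.   17.1] a edge -8.3
42 193 b [-17.7  18.1] a edge None
```

View pics/d3.png

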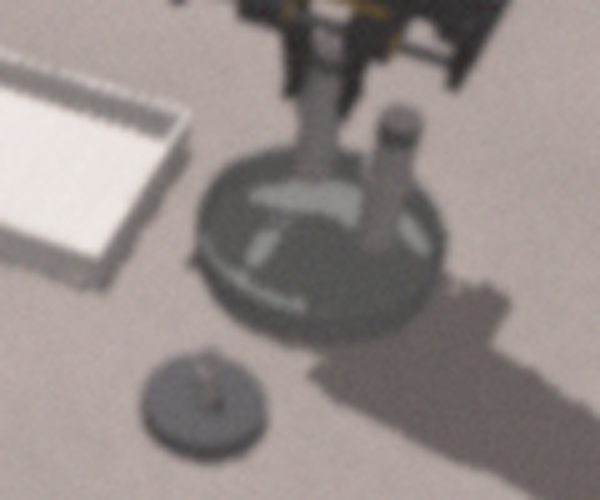

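Sleeve 1 stands at crop (390,180) and the held sleeve is at (320,130). I'll shift 9 mm away from it before lowering.

{"fn": "play_rows", "kwargs": {"targets": [[[0.1,0.9,0.5,0,0,0,0],[0.25,0,2.4,0,0,0,0],[0,0,0.3,0,0,0,0],[0,0,0,0,0,0,0],[0,0,0,0,0,0,0]]]}}

```text
t: 30.57
eef_pos: [0.4545, -0.2868, 0.08]
tool_rot: [180.0, 5.5, 78.6]
contact_force: [0.2, -1.2, -1.2]
gripper_width: 0.287
```

{"fn": "play_rows", "kwargs": {"targets": [[[0,0,0.2,0,0,0,0],[0,0,0.2,0,0,0,0],[0,0,0,0,0,0,0]]]}}

```text
t: 30.82
eef_pos: [0.4543, -0.2872, 0.0754]
tool_rot: [180.0, 5.5, 78.6]
contact_force: [-0.5, 0.7, -1.9]
gripper_width: 0.289
```

{"fn": "play_rows", "kwargs": {"targets": [[[0.02,0,0.25,0,0,0,0],[0.02,0,0.25,0,0,0,0],[0,0,0,0,0,0,0]]]}}

```text
t: 31.07
eef_pos: [0.4543, -0.287, 0.0698]
tool_rot: [180.0, 5.5, 78.6]
contact_force: [0.1, -0.3, -1.9]
gripper_width: 0.286
```

{"fn": "play_rows", "kwargs": {"targets": [[[0.02,0,0.2,0,0,0,0],[0.0,0,0.15,0,0,0,0],[0,0,0,0,0,0,0]]]}}

```text
t: 31.32
eef_pos: [0.4553, -0.2878, 0.0694]
tool_rot: [179.9, 5.6, 78.6]
contact_force: [-3.3, 3.8, 16.3]
gripper_width: 0.285
```

{"fn": "play_rows", "kwargs": {"targets": [[[0,0,-0.2,0,0,0,0],[0,0,0,0,0,0,0.42],[0,0,0,0,0,0,0.42],[0,0,0,0,0,0,0.42],[-0.05,0,-0.5,0,0,0,0.42],[-0.2,0,-2.0,0,0,0,0.42],[-0.3,0,-3.0,0,0,0,0.42],[-0.3,0,-3.0,0,0,0,0.5],[-0.15,0,-2,0,0.048,0,0.6],[0,0,0,0,0.048,0,0.6]]]}}

```text
t: 32.15
eef_pos: [0.4576, -0.287, 0.1794]
tool_rot: [179.5, 0.1, 78.7]
contact_force: [1.1, -0.4, -0.0]
gripper_width: 0.554
```

Run:
```python
from h import *
p,_=r.grab_frame('side');cv2.imwrite('pics/d4.png',p[:,:,::-1])
plan([*RO,.165])
```

```text
n 13 t 32.2 p [ 0.4553 -0.2898  0.177 ] rot [ 1.797e+02 -2.000e-02  7.842e+01] F [-0.5 -2.2  0.1] w 0.566
[3.98, -0.11, 0.09, 0.0004, -0.0, -0.0002]
[3.98, -0.11, 0.09, 0.0004, -0.0, -0.0002]
[3.98, -0.11, 0.09, 0.0004, -0.0, -0.0002]
[3.98, -0.11, 0.09, 0.0004, -0.0, -0.0002]
[3.98, -0.11, 0.09, 0.0004, -0.0, -0.0002]
[3.98, -0.11, 0.09, 0.0004, -0.0, -0.0002]
[3.98, -0.1, 0.09, 0.0004, -0.0, -0.0002]
[3.98, -0.1, 0.09, 0.0004, -0.0, -0.0002]
[3.98, -0.1, 0.09, 0.0004, -0.0, -0.0002]
[3.98, -0.1, 0.09, 0.0004, -0.0, -0.0002]
[3.98, -0.1, 0.09, 0.0004, -0.0, -0.0002]
[3.98, -0.1, 0.09, 0.0004, -0.0, -0.0002]
[3.98, -0.1, 0.09, 0.0004, -0.0, -0.0002]
```

View pics/d4.png

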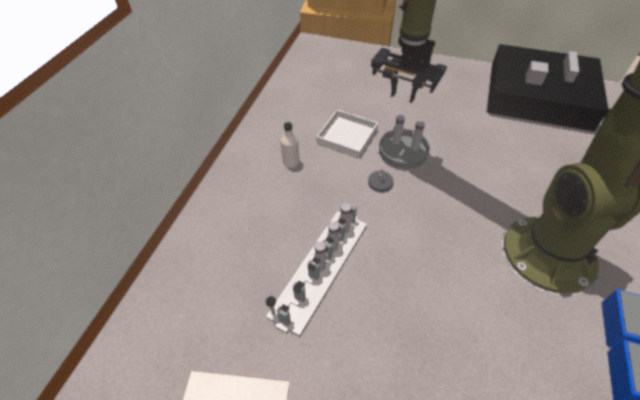

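Both sleeves stand in the dish at (399,135) and (418,140). Next is nest 3.

{"fn": "play_rows", "kwargs": {"targets": [[[3.98,-0.1,0,0,0,0,0.6],[3.98,-0.1,0,0,0,0,0.6],[3.98,-0.1,0,0,0,0,0.6],[3.98,-0.1,0,0,0,0,0.6],[3.98,-0.1,0,0,0,0,0.6],[3.98,-0.1,0,0,0,0,0.6],[3.98,-0.1,0,0,0,0,0.6],[3.98,-0.1,0.1,0,0,0,0.6],[3.98,-0.1,0.2,0,0,0,0.6],[3.98,-0.1,0.2,0,0,0,0.6]]]}}

```text
t: 33.03
eef_pos: [0.523, 0.1068, 0.1685]
tool_rot: [180.0, 0.1, 78.5]
contact_force: [0.4, -0.5, 0.8]
gripper_width: 0.595
```

{"fn": "play_rows", "kwargs": {"targets": [[[3.98,-0.1,0.3,0,0,0,0.6],[3.98,-0.1,0.3,0,0,0,0.6],[3.98,-0.1,0.3,0,0,0,0.6],[0,0,0,0,0,0,0.6],[0,0,0,0,0,0,0.6],[0,0,0,0,0,0,0.6]]]}}

```text
t: 33.53
eef_pos: [0.5436, 0.2225, 0.159]
tool_rot: [-179.9, 0.1, 78.6]
contact_force: [0.3, -1.8, 0.1]
gripper_width: 0.598
```

Run:
```python
from h import *
p=head(3)
plan([*RO,.0705],n=4)
```

```text
t 33.5333 tcp a,b 2.8 -2.0 z 0.159 rot [-1.799e+02  1.000e-01  7.860e+01] F [ 0.3 -1.8  0.1] w 0.598
66 177 a range [-40.  -30.4  33.2]
70 272 a range [-44.3  21.9  44.3]
74 139 a range [-43.8  22.9  44.4]
78 16 a range [12.  12.9 13.1]
82 16 a range [12.  12.7 13.2]
86 17 a range [12.1 12.9 13.2]
90 12 a range [12.4 12.8 13.2]
94 17 a range [12.9 13.2 13.7]
98 17 a range [13.  13.2 13.9]
102 24 a range [-13.2  13.3  13.7]
106 384 a range [-11.5   1.5  13.1]
n 4 t 33.5833 p [0.544  0.2213 0.1592] rot [-1.7998e+02  1.1000e-01  7.8490e+01] F [ 0.9  0.1 -0.1] w 0.599
[-0.04, 0.03, 2.22, -0.0001, 0.0005, -0.0005]
[-0.04, 0.03, 2.22, -0.0001, 0.0005, -0.0005]
[-0.04, 0.03, 2.22, -0.0001, 0.0005, -0.0005]
[-0.04, 0.03, 2.22, -0.0001, 0.0005, -0.0005]
```

{"fn": "play_rows", "kwargs": {"targets": [[[-0.22,0.17,1.2,0,0,0,0.6],[0,0,2.7,0,0,0,0.6],[0,0,2.7,0,0,0,0.6],[0,0,2.3,0,0,0,0.6],[0,0,0,0,0,0,0.6],[0,0,0,0,0,0,0],[0,0,0,0,0,0,0],[0,0,0,0,0,0,0],[0,0,0,0,0,0,0],[0,0,0,0,0,0,0]]]}}

```text
t: 34.42
eef_pos: [0.5461, 0.2206, 0.0721]
tool_rot: [179.9, -0.0, 78.6]
contact_force: [0.9, -1.3, 0.7]
gripper_width: 0.306
```

{"fn": "play_rows", "kwargs": {"targets": [[[0,0,0,0,0,0,0],[0,0,0,0,0,0,0],[0,0,0,0,0,0,0]]]}}

```text
t: 34.67
eef_pos: [0.546, 0.2207, 0.072]
tool_rot: [179.9, -0.0, 78.6]
contact_force: [-0.8, -1.2, 5.7]
gripper_width: 0.292
```

{"fn": "play_rows", "kwargs": {"targets": [[[0.28,0,0,0,-0.041,0,0],[0.28,0,0,0,-0.041,0,0],[0.28,0,0,0,-0.041,0,0],[0,0,0,0,0,0,0],[0,0,0,0,0,0,0]]]}}

```text
t: 35.08
eef_pos: [0.5475, 0.2275, 0.0722]
tool_rot: [179.9, 7.3, 78.6]
contact_force: [-3.6, -4.3, 12.7]
gripper_width: 0.289
```

Run:
```python
from h import *
p=head(3)
```

```text
t 35.0833 tcp a,b 8.6 0.8 z 0.0722 rot [179.9   7.3  78.6] F [-3.6 -4.3 12.7] w 0.289
66 44 a range [-41.8  -4.1  31.9]
70 589 a range [-43.7  29.7  44.4]
74 291 a range [-44.3  27.6  44.4]
78 57 a range [19.8 20.4 21.1]
82 58 a range [20.3 20.9 21.5]
86 53 a range [20.7 21.4 22.1]
90 49 a range [20.9 21.8 22.7]
94 76 a range [21.9 22.8 23.7]
98 67 a range [22.3 23.2 24. ]
102 114 a range [22.3 23.6 24.5]
106 300 a range [-1.2 20.1 23.6]
```

{"fn": "play_rows", "kwargs": {"targets": [[[-0.28,0,0,0,0.041,0,0],[-0.28,0,0,0,0.041,0,0],[-0.28,0,0,0,0.041,0,0],[-0.28,0,0,0,0.041,0,0],[-0.28,0,0,0,0.041,0,0],[-0.28,0,0,0,0.041,0,0],[0,0,0,0,0,0,0],[0,0,0,0,0,0,0]]]}}

```text
t: 35.8
eef_pos: [0.5448, 0.2139, 0.0728]
tool_rot: [179.8, -7.3, 78.6]
contact_force: [-0.4, 2.7, 6.6]
gripper_width: 0.291
```

Run:
```python
from h import *
p=head(3)
```

```text
t 35.8 tcp a,b -5.3 0.9 z 0.0728 rot [179.8  -7.3  78.6] F [-0.4  2.7  6.6] w 0.291
66 127 a range [ 5.6 11.2 33.5]
70 486 a range [-44.3  28.4  44. ]
74 336 a range [-44.5  28.3  44.1]
78 43 a range [4.3 5.2 5.9]
82 52 a range [3.9 4.7 5.5]
86 50 a range [3.2 4.1 5. ]
90 62 a range [2.8 3.8 4.4]
94 41 a range [2.7 3.7 4.1]
98 58 a range [2.8 3.6 4.1]
102 80 a range [2.  3.1 3.9]
106 389 a range [-22.8  -1.2   3.1]
```

{"fn": "play_rows", "kwargs": {"targets": [[[0.28,0,0,0,-0.041,0,0],[0.28,0,0,0,-0.041,0,0],[0.28,0,0,0,-0.041,0,0],[0,0,0,0,0,0,0],[0,0,-0.3,0,0,0,0],[0,0,-0.3,0,0,0,0],[0,0,-0.3,0,0,0,0],[0,0,-0.3,0,0,0,0],[0,0,0,0,0,0,0]]]}}

```text
t: 36.6
eef_pos: [0.5457, 0.2197, 0.0841]
tool_rot: [180.0, -0.0, 78.5]
contact_force: [0.2, 0.3, -1.8]
gripper_width: 0.29
```

Run:
```python
from h import *
p=head(3)
plan([.4650,-.1092,.185],p0=[*r.read_state()['eef_pos'][:2],.185])
```

```text
t 36.6 tcp a,b 0.5 0.6 z 0.0841 rot [180.   -0.   78.5] F [ 0.2  0.3 -1.8] w 0.29
66 51 a range [31.4 31.9 33. ]
70 413 a range [16.2 31.2 44.5]
74 363 a range [11.4 23.4 44.1]
78 42 a range [11.  11.6 11.9]
82 46 a range [10.8 11.7 12.1]
86 46 a range [10.8 11.6 12.2]
90 51 a range [10.8 11.6 12.1]
94 49 a range [10.7 11.5 12.1]
98 60 a range [10.7 11.6 12.2]
102 46 a range [10.9 11.7 12.2]
106 60 a range [11.3 12.1 12.7]
n 9 t 36.65 p [0.5456 0.2197 0.185 ] rot [179.97  -0.    78.5 ] F [ 0.7  1.  -1.4] w 0.289
[-3.76, -0.15, -0.0, 0.0001, -0.0, -0.0002]
[-3.76, -0.15, -0.0, 0.0001, -0.0, -0.0002]
[-3.76, -0.15, -0.0, 0.0001, -0.0, -0.0002]
[-3.76, -0.15, -0.0, 0.0001, -0.0, -0.0002]
[-3.76, -0.15, -0.0, 0.0001, -0.0, -0.0002]
[-3.76, -0.15, -0.0, 0.0001, -0.0, -0.0002]
[-3.76, -0.15, -0.0, 0.0001, -0.0, -0.0002]
[-3.76, -0.15, -0.0, 0.0001, -0.0, -0.0002]
[-3.76, -0.15, -0.0, 0.0001, -0.0, -0.0002]
```

Sleeve 3 is free and upright. Carry it to the gauge.

{"fn": "play_rows", "kwargs": {"targets": [[[0,0,-3.3,0,0,0,0],[0,0,-3.3,0,0,0,0],[0,0,-3.3,0,0,0,0],[-2.2,-0.1,0,0,0,0,0],[-3.9,-0.15,0,0,0,0,0],[-3.9,-0.15,0,0,0,0,0],[-3.9,-0.15,0,0,0,0,0],[-3.9,-0.15,0,0,0,0,0],[-3.9,-0.15,0,0,0,0,0],[-3.9,-0.15,0,0,0,0,0]]]}}

```text
t: 37.48
eef_pos: [0.4837, -0.0304, 0.1826]
tool_rot: [180.0, 0.0, 78.6]
contact_force: [1.6, -0.6, -2.5]
gripper_width: 0.293
```

{"fn": "play_rows", "kwargs": {"targets": [[[-3.9,-0.15,0,0,0,0,0],[-3.9,-0.15,0,0,0,0,0],[-0.3,0,0,0,0,0,0],[0,0,0,0,0,0,0],[0,0,0,0,0,0,0]]]}}

```text
t: 37.9
eef_pos: [0.4656, -0.107, 0.1824]
tool_rot: [-180.0, -0.0, 78.5]
contact_force: [0.1, 0.3, -2.0]
gripper_width: 0.29
```

Run:
```python
from h import *
gauge()
```

```text
scene 683 [ 0.4654 -0.11  ] 0.0378
side 344 [ 0.4636 -0.1095] 0.0383
wrist 3200 [ 0.4643 -0.11  ] 0.0369
-50 a 11.8 b [-11.6  11.8]
-38 a 11.8 b [-11.3  10.6]
-26 a 11.8 b [-7.7  6.5]
-14 a 16.1 b [-14.7  15. ]
-2 a 11.9 b [-16.9  16.5]
10 a 11.7 b [-17.1  17.5]
22 a 12.3 b [-17.2  17.6]
34 a 12.0 b [-17.1  17.5]
37.9 tcp [ 0.4656 -0.107   0.1824] [-180.    -0.    78.5] [ 0.1  0.3 -2. ] 0.29
```

{"fn": "play_rows", "kwargs": {"targets": [[[-0.2,-0.06,1.5,0,0,0,0],[0,0,2.5,0,0,0,0],[0,0,1.0,0,0,0,0],[0,0,0.5,0,0,0,0],[0,0,0.4,0,0,0,0],[0,0,0.4,0,0,0,0],[0,0,0.4,0,0,0,0],[0,0,0,0,0,0,0]]]}}

```text
t: 38.72
eef_pos: [0.4648, -0.1091, 0.1154]
tool_rot: [-180.0, 0.0, 78.6]
contact_force: [-0.3, -0.4, -1.6]
gripper_width: 0.293
```

{"fn": "play_rows", "kwargs": {"targets": [[[0,0,0.3,0,0,0,0],[0,0,0.3,0,0,0,0],[0,0,0.2,0,0,0,0],[0,0,0.2,0,0,0,0],[0,0,0,0,0,0,0]]]}}

```text
t: 39.13
eef_pos: [0.4653, -0.1089, 0.1064]
tool_rot: [180.0, -0.0, 78.6]
contact_force: [-1.2, 2.1, 5.2]
gripper_width: 0.291
```

Contact at the step again. I'll lift slightly and measure the play.

{"fn": "play_rows", "kwargs": {"targets": [[[0,0,-0.45,0,0,0,0],[0.25,0,0,0,0,0,0],[0.2,0,0,0,0,0,0],[0,0,0,0,0,0,0],[0,0,0,0,0,0,0]]]}}

```text
t: 39.55
eef_pos: [0.4656, -0.1054, 0.11]
tool_rot: [180.0, 0.1, 78.6]
contact_force: [0.2, -1.4, -2.6]
gripper_width: 0.288
```

Run:
```python
from h import *
play()
```

```text
disc a,b [ 0.8 -0.2] 37.0
39.55 F [ 0.2 -1.4 -2.6] tcp [ 0.4656 -0.1054  0.11  ]
44 52 86 b [-11.2  11.1] a edge 14.8
52 60 117 b [-11.6  11.4] a edge 15.1
60 70 163 b [-11.4  11. ] a edge 15.1
70 80 145 b [-9.7  9.1] a edge 15.3
```

{"fn": "play_rows", "kwargs": {"targets": [[[-0.3,0,0,0,0,0,0],[-0.3,0,0,0,0,0,0],[-0.2,0,0,0,0,0,0],[0,0,0,0,0,0,0],[0,0,0,0,0,0,0]]]}}

```text
t: 40.02
eef_pos: [0.4641, -0.1115, 0.1098]
tool_rot: [-180.0, -0.1, 78.6]
contact_force: [1.1, 3.4, -3.0]
gripper_width: 0.289
```

Run:
```python
from h import *
play()
```

```text
disc a,b [ 0.7 -0.3] 36.9
40.0167 F [ 1.1  3.4 -3. ] tcp [ 0.4641 -0.1115  0.1098]
24 30 34 b [-6.   5.6] a edge 8.0
44 52 91 b [-11.8  11. ] a edge 11.6
52 60 127 b [-11.5  10.6] a edge 11.4
60 70 178 b [-11.7  10.7] a edge 11.2
70 80 178 b [-10.7   9.7] a edge 10.9
```

Sleeve 3's play is about 3.3 mm in total, so it is narrow too and goes in the dish. Lift and carry it there.

{"fn": "play_rows", "kwargs": {"targets": [[[0.3,0,-0.5,0,0,0,0],[0,0,-2,0,0,0,0],[0,0,-2.5,0,0,0,0],[0,0,-1,0,0,0,0],[0,0,0,0,0,0,0],[0,0,0,0,0,0,0]]]}}

```text
t: 40.57
eef_pos: [0.4646, -0.1104, 0.1702]
tool_rot: [180.0, 0.1, 78.5]
contact_force: [0.2, -1.0, -2.5]
gripper_width: 0.288
```

Run:
```python
from h import *
held()
plan([.4064,-.2247,.155])
```

```text
40.5667 tcp [ 0.4646 -0.1104  0.1702] [1.80e+02 1.00e-01 7.85e+01] [ 0.2 -1.  -2.5] 0.288
-62 84 b [-11.2  11.4] a edge 11.9
-54 122 b [-11.2  11.3] a edge 11.8
-46 130 b [-10.8  11.3] a edge 11.9
-38 138 b [-10.7  10.1] a edge 11.8
-30 70 b [-7.4  8.1] a edge 11.7
-14 639 b [-13.9  14. ] a edge 16.2
-6 297 b [-12.2  12.2] a edge 15.0
2 459 b [-19.2  19.5] a edge 11.7
10 590 b [-19.4  19.5] a edge 11.7
18 577 b [-19.6  19.5] a edge 11.9
26 835 b [-19.4  19.2] a edge 12.3
34 1261 b [-18.8  19. ] a edge 11.9
42 348 b [-20.3  20.2] a edge None
n 4 t 40.6167 p [ 0.4639 -0.1101  0.1692] rot [-1.7994e+02  5.0000e-02  7.8540e+01] F [ 0.4 -0.5 -2.3] w 0.291
[-3.09, -0.84, 0.36, -0.0003, 0.0002, -0.0003]
[-3.09, -0.84, 0.36, -0.0003, 0.0002, -0.0003]
[-3.09, -0.84, 0.36, -0.0003, 0.0002, -0.0003]
[-3.09, -0.84, 0.36, -0.0003, 0.0002, -0.0003]
```

{"fn": "play_rows", "kwargs": {"targets": [[[-3.09,-0.84,0.3,0,0,0,0],[-3.09,-0.84,0.3,0,0,0,0],[-3.09,-0.84,0.3,0,0,0,0],[-3.09,-0.84,0.3,0,0,0,0],[0,0,1.5,0,0,0,0],[0,0,3,0,0,0,0],[0,0,3,0,0,0,0],[0,0,0.5,0,0,0,0],[0,0,0.2,0,0,0,0],[0,0,0,0,0,0,0]]]}}

```text
t: 41.45
eef_pos: [0.407, -0.2238, 0.0758]
tool_rot: [-179.9, -0.0, 78.6]
contact_force: [0.5, -0.3, -1.8]
gripper_width: 0.29
```

{"fn": "play_rows", "kwargs": {"targets": [[[0,0,0.2,0,0,0,0],[0,0,0.1,0,0,0,0],[0,0,0,0,0,0,0]]]}}

```text
t: 41.7
eef_pos: [0.4079, -0.2246, 0.074]
tool_rot: [179.9, 0.1, 78.6]
contact_force: [0.6, 0.3, -1.3]
gripper_width: 0.288
```

{"fn": "play_rows", "kwargs": {"targets": [[[0,0,0.2,0,0,0,0],[0,0,0.2,0,0,0,0],[0,0,0,0,0,0,0]]]}}

```text
t: 41.95
eef_pos: [0.4078, -0.2246, 0.07]
tool_rot: [179.9, 0.1, 78.6]
contact_force: [-0.8, 0.1, 3.9]
gripper_width: 0.292
```

{"fn": "play_rows", "kwargs": {"targets": [[[0,0,0,0,0,0,0.5],[0,0,0,0,0,0,0.5],[0,0,0,0,0,0,0.5],[0,0,0,0,0,0,0.5],[0,0,-0.5,0,0,0,0.5],[0,0,-2.5,0,0,0,0.6],[0,0,-3.5,0,0,0,0.6],[0,0,-3.5,0,0,0,0.6],[0,0,0,0,0,0,0.6]]]}}

```text
t: 42.7
eef_pos: [0.4111, -0.226, 0.1759]
tool_rot: [179.4, 0.3, 78.6]
contact_force: [0.9, -1.6, -0.6]
gripper_width: 0.591
```

Run:
```python
from h import *
p,_=r.grab_frame('side');cv2.imwrite('pics/d5.png',cv2.resize(p[90:260,280:460,::-1],None,fx=3.4,fy=3.4,interpolation=cv2.INTER_CUBIC))
plan([*(RO-DR*.066),.165])
```

```text
n 10 t 42.75 p [ 0.4097 -0.2256  0.173 ] rot [179.6    0.22  78.56] F [-0.2 -0.8 -0. ] w 0.597
[3.97, 0.44, 0.07, 0.0007, 0.0004, -0.0001]
[3.97, 0.44, 0.07, 0.0007, 0.0004, -0.0001]
[3.97, 0.44, 0.07, 0.0007, 0.0004, -0.0001]
[3.97, 0.44, 0.07, 0.0007, 0.0004, -0.0001]
[3.97, 0.44, 0.07, 0.0007, 0.0004, -0.0001]
[3.97, 0.44, 0.07, 0.0007, 0.0004, -0.0001]
[3.97, 0.45, 0.08, 0.0007, 0.0004, -0.0001]
[3.97, 0.45, 0.08, 0.0007, 0.0004, -0.0001]
[3.97, 0.45, 0.08, 0.0007, 0.0004, -0.0001]
[3.97, 0.45, 0.08, 0.0007, 0.0004, -0.0001]
```

View pics/d5.png

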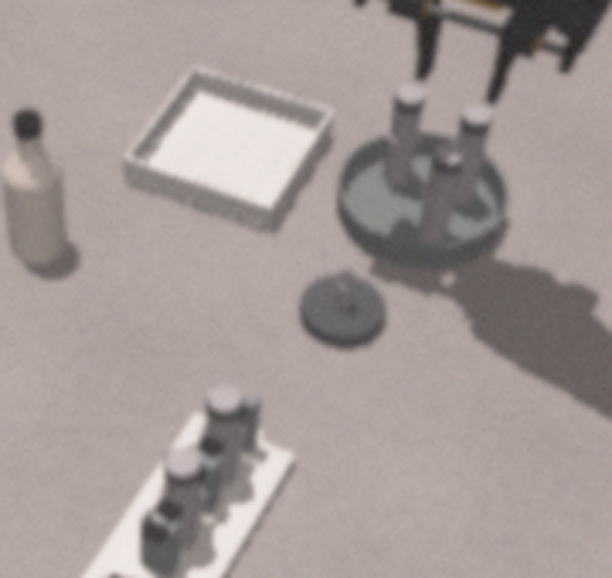

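Three sleeves stand in the dish at crop (409,130), (474,140) and (447,195). The gauge at (343,310) is unmoved. Next is nest 4.

{"fn": "play_rows", "kwargs": {"targets": [[[3.97,0.44,0,0,0,0,0.6],[3.97,0.44,0,0,0,0,0.6],[3.97,0.44,0,0,0,0,0.6],[3.97,0.44,0,0,0,0,0.6],[3.97,0.44,0,0,0,0,0.6],[3.97,0.44,0.1,0,0,0,0.6],[3.97,0.44,0.2,0,0,0,0.6],[3.97,0.44,0.2,0,0,0,0.6],[3.97,0.44,0.3,0,0,0,0.6],[3.97,0.44,0.3,0,0,0,0.6]]]}}

```text
t: 43.58
eef_pos: [0.529, 0.1576, 0.1571]
tool_rot: [-180.0, 0.0, 78.5]
contact_force: [-0.1, -0.6, 0.0]
gripper_width: 0.601
```

{"fn": "play_rows", "kwargs": {"targets": [[[0,0,0,0,0,0,0.6],[0,0,0,0,0,0,0.6],[0,0,0,0,0,0,0.6]]]}}

```text
t: 43.83
eef_pos: [0.5284, 0.1559, 0.157]
tool_rot: [-179.9, 0.1, 78.6]
contact_force: [0.4, -0.3, 0.4]
gripper_width: 0.599
```

Run:
```python
from h import *
p=head(4)
plan([*(RO-DR*.066),.0705],n=1)
```

```text
t 43.8333 tcp a,b 0.6 -3.8 z 0.157 rot [-1.799e+02  1.000e-01  7.860e+01] F [ 0.4 -0.3  0.4] w 0.599
66 175 a range [-40.   12.4  32.9]
70 281 a range [-43.9  21.8  44.5]
74 148 a range [-43.8  23.8  44.1]
78 17 a range [12.  12.8 13.2]
82 16 a range [12.  12.7 13.3]
86 20 a range [12.  12.7 13.1]
90 10 a range [12.2 12.7 13.1]
94 17 a range [12.8 13.4 13.9]
98 21 a range [12.8 13.4 13.7]
102 28 a range [-13.   13.1  13.8]
106 420 a range [-11.6   1.2  12.9]
n 1 t 43.8833 p [0.5287 0.1547 0.1572] rot [-1.7994e+02  8.0000e-02  7.8490e+01] F [-0.3 -0.2 -0.2] w 0.601
[0.07, 0.33, 8.67, -0.0011, 0.0015, -0.0019]
```

{"fn": "play_rows", "kwargs": {"targets": [[[-0.03,0.36,1.2,0,0,0,0.6],[0,0,2.6,0,0,0,0.6],[0,0,2.6,0,0,0,0.6],[0,0,2.2,0,0,0,0.6],[0,0,0,0,0,0,0.6],[0,0,0,0,0,0,0],[0,0,0,0,0,0,0],[0,0,0,0,0,0,0],[0,0,0,0,0,0,0],[0,0,0,0,0,0,0]]]}}

```text
t: 44.72
eef_pos: [0.5333, 0.1553, 0.0732]
tool_rot: [179.9, -0.0, 78.5]
contact_force: [-0.3, -0.3, -0.3]
gripper_width: 0.309
```

{"fn": "play_rows", "kwargs": {"targets": [[[0,0,0,0,0,0,0],[0,0,0,0,0,0,0],[0,0,0,0,0,0,0]]]}}

```text
t: 44.97
eef_pos: [0.5331, 0.1555, 0.073]
tool_rot: [179.9, -0.0, 78.6]
contact_force: [-0.4, -0.5, 6.2]
gripper_width: 0.291
```

{"fn": "play_rows", "kwargs": {"targets": [[[0.28,0,0,0,-0.041,0,0],[0.28,0,0,0,-0.041,0,0],[0.28,0,0,0,-0.041,0,0],[0,0,0,0,0,0,0],[0,0,0,0,0,0,0]]]}}

```text
t: 45.38
eef_pos: [0.5349, 0.1624, 0.0733]
tool_rot: [179.9, 7.3, 78.6]
contact_force: [-3.3, -4.0, 11.3]
gripper_width: 0.29
```

Run:
```python
from h import *
p=head(4)
```

```text
t 45.3833 tcp a,b 8.2 1.3 z 0.0733 rot [179.9   7.3  78.6] F [-3.3 -4.  11.3] w 0.29
66 66 a range [-41.2  31.2  32. ]
70 565 a range [-43.8  29.7  44.3]
74 302 a range [-44.2  27.1  44. ]
78 52 a range [19.2 20.4 21.1]
82 56 a range [19.8 20.8 21.7]
86 55 a range [20.1 21.4 22.2]
90 40 a range [20.8 22.  22.7]
94 65 a range [21.9 23.  23.7]
98 76 a range [22.4 23.5 24.2]
102 108 a range [22.1 23.7 24.6]
106 297 a range [-0.9 20.3 23.9]
```

{"fn": "play_rows", "kwargs": {"targets": [[[-0.28,0,0,0,0.041,0,0],[-0.28,0,0,0,0.041,0,0],[-0.28,0,0,0,0.041,0,0],[-0.28,0,0,0,0.041,0,0],[-0.28,0,0,0,0.041,0,0],[-0.28,0,0,0,0.041,0,0],[0,0,0,0,0,0,0],[0,0,0,0,0,0,0]]]}}

```text
t: 46.1
eef_pos: [0.5323, 0.1484, 0.0738]
tool_rot: [179.8, -7.2, 78.5]
contact_force: [-0.3, 2.0, 7.6]
gripper_width: 0.291
```

Run:
```python
from h import *
p=head(4)
```

```text
t 46.1 tcp a,b -6.0 1.6 z 0.0738 rot [179.8  -7.2  78.5] F [-0.3  2.   7.6] w 0.291
66 142 a range [ 5.7 10.8 33.8]
70 499 a range [-44.4  28.6  44.3]
74 324 a range [-44.5  28.2  44.6]
78 45 a range [3.7 5.1 5.7]
82 43 a range [3.3 4.6 5.4]
86 58 a range [2.7 4.2 4.9]
90 59 a range [2.2 3.7 4.4]
94 34 a range [2.8 3.7 4.2]
98 65 a range [2.3 3.4 4. ]
102 72 a range [2.  2.9 3.7]
106 347 a range [-23.1  -1.5   3.1]
```

{"fn": "play_rows", "kwargs": {"targets": [[[0.28,0,0,0,-0.041,0,0],[0.28,0,0,0,-0.041,0,0],[0.28,0,0,0,-0.041,0,0],[0,0,0,0,0,0,0],[0,0,-0.3,0,0,0,0],[0,0,-0.3,0,0,0,0],[0,0,-0.3,0,0,0,0],[0,0,-0.3,0,0,0,0],[0,0,0,0,0,0,0]]]}}

```text
t: 46.9
eef_pos: [0.533, 0.1545, 0.0853]
tool_rot: [179.9, -0.0, 78.5]
contact_force: [0.3, -0.3, -2.6]
gripper_width: 0.288
```

Run:
```python
from h import *
p=head(4)
plan([.4650,-.1095,.185],p0=[*r.read_state()['eef_pos'][:2],.185])
```

```text
t 46.9 tcp a,b 0.1 1.0 z 0.0853 rot [179.9  -0.   78.5] F [ 0.3 -0.3 -2.6] w 0.288
66 54 a range [31.4 31.8 32.8]
70 429 a range [16.3 30.9 44.7]
74 373 a range [11.3 22.5 43.5]
78 40 a range [11.  11.7 12.3]
82 42 a range [10.7 11.5 12.4]
86 48 a range [10.5 11.8 12.4]
90 40 a range [10.6 11.6 12.4]
94 57 a range [10.8 11.6 12.1]
98 55 a range [10.7 11.6 12.2]
102 50 a range [10.6 11.7 12.4]
106 51 a range [11.2 12.3 12.7]
n 7 t 46.95 p [0.5328 0.1546 0.185 ] rot [179.96  -0.    78.5 ] F [-0.3 -0.6 -2.4] w 0.29
[-3.89, -0.2, -0.0, 0.0001, -0.0, -0.0003]
[-3.89, -0.2, -0.0, 0.0001, -0.0, -0.0003]
[-3.89, -0.2, -0.0, 0.0001, -0.0, -0.0003]
[-3.89, -0.2, -0.0, 0.0001, -0.0, -0.0003]
[-3.89, -0.2, -0.0, 0.0001, -0.0, -0.0003]
[-3.89, -0.2, -0.0, 0.0001, -0.0, -0.0003]
[-3.89, -0.2, -0.0, 0.0001, -0.0, -0.0003]
```

Sleeve 4 is free. Lift, and carry it to the gauge, aiming a little short for the sleeve's offset in the pads.

{"fn": "play_rows", "kwargs": {"targets": [[[0,0,-3.3,0,0,0,0],[0,0,-3.3,0,0,0,0],[0,0,-3.3,0,0,0,0],[-2.2,-0.1,0,0,0,0,0],[-3.9,-0.2,0,0,0,0,0],[-3.9,-0.2,0,0,0,0,0],[-3.9,-0.2,0,0,0,0,0],[-3.9,-0.2,0,0,0,0,0],[-3.9,-0.2,0,0,0,0,0],[-3.9,-0.2,0,0,0,0,0]]]}}

```text
t: 47.78
eef_pos: [0.468, -0.0951, 0.1839]
tool_rot: [180.0, 0.1, 78.5]
contact_force: [1.0, -0.5, -2.5]
gripper_width: 0.284
```

{"fn": "play_rows", "kwargs": {"targets": [[[-1.5,-0.1,0,0,0,0,0],[0,0,0,0,0,0,0],[0,0,0,0,0,0,0],[0,0,0,0,0,0,0]]]}}

```text
t: 48.12
eef_pos: [0.4653, -0.1064, 0.1837]
tool_rot: [180.0, -0.0, 78.6]
contact_force: [0.3, 0.7, -2.5]
gripper_width: 0.29
```

Run:
```python
from h import *
gauge()
```

```text
scene 684 [ 0.4658 -0.1096] 0.0375
side 346 [ 0.466  -0.1092] 0.0391
wrist 3176 [ 0.4649 -0.1093] 0.037
-50 a 12.3 b [-12.4  11.8]
-38 a 12.4 b [-11.6  10.4]
-14 a 16.8 b [-15.2  15.2]
-2 a 12.4 b [-16.8  16.7]
10 a 12.3 b [-17.1  17.4]
22 a 12.8 b [-17.2  17.6]
34 a 12.4 b [-17.2  17.6]
48.1167 tcp [ 0.4653 -0.1064  0.1837] [180.   -0.   78.6] [ 0.3  0.7 -2.5] 0.29
```

{"fn": "play_rows", "kwargs": {"targets": [[[-0.22,0.03,1.5,0,0,0,0],[0,0,2.5,0,0,0,0],[0,0,1.0,0,0,0,0],[0,0,0.5,0,0,0,0],[0,0,0.4,0,0,0,0],[0,0,0.4,0,0,0,0],[0,0,0.4,0,0,0,0],[0,0,0,0,0,0,0]]]}}

```text
t: 48.93
eef_pos: [0.4649, -0.1098, 0.1166]
tool_rot: [-180.0, 0.0, 78.6]
contact_force: [0.1, -0.0, -1.4]
gripper_width: 0.293
```

{"fn": "play_rows", "kwargs": {"targets": [[[0,0,0.3,0,0,0,0],[0,0,0.3,0,0,0,0],[0,0,0.2,0,0,0,0],[0,0,0.2,0,0,0,0],[0,0,0,0,0,0,0]]]}}

```text
t: 49.35
eef_pos: [0.4647, -0.1098, 0.1063]
tool_rot: [-180.0, -0.0, 78.6]
contact_force: [-0.0, 0.9, -2.5]
gripper_width: 0.293
```

No step contact this time, so continue down.

{"fn": "play_rows", "kwargs": {"targets": [[[0,0,0.4,0,0,0,0],[0,0,0.4,0,0,0,0],[0,0,0.4,0,0,0,0],[0,0,0.4,0,0,0,0],[0,0,0,0,0,0,0]]]}}

```text
t: 49.77
eef_pos: [0.4643, -0.1096, 0.0897]
tool_rot: [-179.9, -0.0, 78.6]
contact_force: [0.8, 0.2, -2.8]
gripper_width: 0.288
```

{"fn": "play_rows", "kwargs": {"targets": [[[0,0,0.3,0,0,0,0],[0,0,0.3,0,0,0,0],[0,0,0.2,0,0,0,0],[0,0,0,0,0,0,0]]]}}

```text
t: 50.1
eef_pos: [0.4647, -0.1098, 0.0823]
tool_rot: [-180.0, -0.0, 78.6]
contact_force: [0.1, -0.1, -2.6]
gripper_width: 0.287
```

{"fn": "play_rows", "kwargs": {"targets": [[[0,0,0.2,0,0,0,0],[0,0,0.1,0,0,0,0],[0,0,0,0,0,0,0]]]}}

```text
t: 50.35
eef_pos: [0.4656, -0.1099, 0.0819]
tool_rot: [180.0, 0.1, 78.6]
contact_force: [-5.5, 0.8, 15.9]
gripper_width: 0.296
```

It reached the disc (TCP 82 mm, 16 N), so sleeve 4 is wide and goes in the square tray.

{"fn": "play_rows", "kwargs": {"targets": [[[0,0,-0.5,0,0,0,0],[0,0,-2,0,0,0,0],[0,0,-3,0,0,0,0],[0,0,-3.2,0,0,0,0],[0,0,0,0,0,0,0],[0,0,0,0,0,0,0]]]}}

```text
t: 50.85
eef_pos: [0.4663, -0.1104, 0.1684]
tool_rot: [179.8, 0.1, 78.5]
contact_force: [-0.4, -0.3, -3.1]
gripper_width: 0.293
```

Run:
```python
from h import *
held()
for n in('scene','side'):
    p,d=r.grab_frame(n);q=depthpts(n,d);z=q[...,2]
    m=(q[...,0]>.50)&(q[...,0]<.75)&(q[...,1]>-.42)&(q[...,1]<-.15)&(z>.002)&(z<.04)&(p.min(-1)>120)&((p.max(-1).astype(int)-p.min(-1))<40)
    k,l,st,c=cv2.connectedComponentsWithStats((m*255).astype(np.uint8));i=1+np.argmax(st[1:,4])
    print(n,st[i],cv2.minAreaRect(q[l==i][:,:2].astype(np.float32)))
a=plane('scene',[(163,322),(225,277),(267,326),(204,378)],.030);print(a,a.mean(0))
plan([.585,-.275,.165])
```

```text
50.85 tcp [ 0.4663 -0.1104  0.1684] [1.798e+02 1.000e-01 7.850e+01] [-0.4 -0.3 -3.1] 0.293
-62 100 b [-11.9  11. ] a edge 12.4
-54 124 b [-11.6  11.5] a edge 12.1
-46 128 b [-11.3  11. ] a edge 12.2
-38 131 b [-10.7   9.8] a edge 12.1
-30 43 b [-7.1  6.8] a edge 12.3
-14 749 b [-14.1  14.2] a edge 16.7
-6 241 b [-11.4  11.8] a edge 12.3
2 447 b [-19.4  19.1] a edge 12.1
10 586 b [-19.4  19.5] a edge 12.3
18 573 b [-19.6  19.6] a edge 12.6
26 827 b [-19.4  19.4] a edge 12.9
34 1220 b [-18.9  18.9] a edge 12.2
42 355 b [-20.3  20.3] a edge None
scene [ 128  269  180  131 9153] ((0.624967098236084, -0.28503966331481934), (0.2500082850456238, 0.26967141032218933), 0.019458284601569176)
side [ 300  103   80   68 2309] ((0.6252923607826233, -0.2850106954574585), (0.24820205569267273, 0.27009692788124084), 0.15758347511291504)
[[ 0.53580068 -0.34230065  0.03      ]
 [ 0.55726926 -0.1972203   0.03      ]
 [ 0.69224939 -0.21114078  0.03      ]
 [ 0.67388273 -0.35642546  0.03      ]] [ 0.61480051 -0.2767718   0.03      ]
n 6 t 51.0 p [ 0.4638 -0.1097  0.1654] rot [-1.7986e+02 -1.0000e-02  7.8560e+01] F [ 0.   1.1 -2.3] w 0.289
[-2.3, 2.53, -0.0, -0.0004, -0.0, -0.0001]
[-2.3, 2.53, 0.0, -0.0004, -0.0, -0.0001]
[-2.3, 2.53, 0.0, -0.0004, -0.0, -0.0001]
[-2.3, 2.52, 0.0, -0.0004, -0.0, -0.0001]
[-2.3, 2.52, 0.0, -0.0004, -0.0, -0.0001]
[-2.3, 2.52, 0.0, -0.0004, -0.0, -0.0001]
```

{"fn": "play_rows", "kwargs": {"targets": [[[-2.64,2.93,0,0,0,0,0],[-2.64,2.93,0,0,0,0,0],[-2.64,2.93,0,0,0,0,0],[-2.64,2.93,0,0,0,0,0],[-2.64,2.93,0,0,0,0,0],[-2.64,2.93,0,0,0,0,0],[0,0,1.5,0,0,0,0],[0,0,2,0,0,0,0],[0,0,0,0,0,0,0]]]}}

```text
t: 51.75
eef_pos: [0.6026, -0.299, 0.1245]
tool_rot: [-179.4, -0.2, 78.6]
contact_force: [-1.5, 1.1, -3.5]
gripper_width: 0.288
```

Run:
```python
from h import *
s=r.read_state();print(s['eef_pos'])
p,_=r.grab_frame('side');cv2.imwrite('pics/t1.png',cv2.resize(p[60:200,270:450,::-1],None,fx=4,fy=4,interpolation=cv2.INTER_CUBIC))
```

```text
[ 0.60257271 -0.29896594  0.12449428]
```

View pics/t1.png

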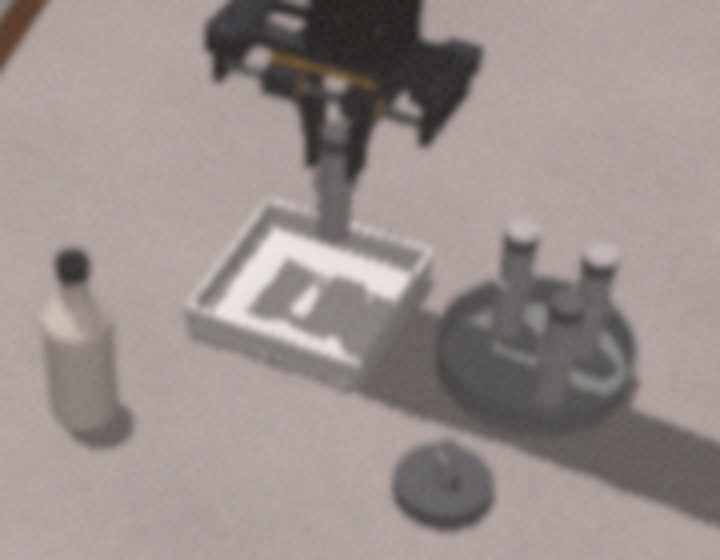

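The sleeve hangs over the tray (foot at crop (335,240)). Lower it.

{"fn": "play_rows", "kwargs": {"targets": [[[0,0,2,0,0,0,0],[0,0,2,0,0,0,0],[0,0,0.6,0,0,0,0],[0,0,0.2,0,0,0,0],[0,0,0,0,0,0,0]]]}}

```text
t: 52.22
eef_pos: [0.6058, -0.2997, 0.084]
tool_rot: [-180.0, 0.0, 78.6]
contact_force: [0.2, -0.2, -1.3]
gripper_width: 0.293
```

{"fn": "play_rows", "kwargs": {"targets": [[[0,0,0.2,0,0,0,0],[0,0,0.2,0,0,0,0],[0,0,0,0,0,0,0]]]}}

```text
t: 52.47
eef_pos: [0.6062, -0.3001, 0.0804]
tool_rot: [179.9, 0.0, 78.6]
contact_force: [1.1, -0.6, -1.6]
gripper_width: 0.291
```

{"fn": "play_rows", "kwargs": {"targets": [[[0,0,0.4,0,0,0,0],[0,0,0.2,0,0,0,0],[0,0,0.15,0,0,0,0],[0,0,0,0,0,0,0]]]}}

```text
t: 52.8
eef_pos: [0.6055, -0.2999, 0.0717]
tool_rot: [-180.0, -0.0, 78.6]
contact_force: [-0.1, -0.4, -1.6]
gripper_width: 0.288
```

{"fn": "play_rows", "kwargs": {"targets": [[[0,0,0.15,0,0,0,0],[0,0,0,0,0,0,0]]]}}

```text
t: 52.97
eef_pos: [0.606, -0.3, 0.0712]
tool_rot: [180.0, 0.0, 78.6]
contact_force: [-0.5, 0.5, -0.2]
gripper_width: 0.291
```

{"fn": "play_rows", "kwargs": {"targets": [[[0,0,0,0,0,0,0.5],[0,0,0,0,0,0,0.5],[0,0,0,0,0,0,0.5],[0,0,0,0,0,0,0.5],[0,0,-0.5,0,0,0,0.5],[0,0,-2.5,0,0,0,0.6],[0,0,-3.5,0,0,0,0.6],[0,0,-3.5,0,0,0,0.6],[0,0,0,0,0,0,0.6]]]}}

```text
t: 53.72
eef_pos: [0.61, -0.3008, 0.1795]
tool_rot: [179.3, 0.2, 78.6]
contact_force: [0.8, -0.1, 1.3]
gripper_width: 0.589
```

Run:
```python
from h import *
p,_=r.grab_frame('side');cv2.imwrite('pics/t2.png',cv2.resize(p[60:260,270:450,::-1],None,fx=3,fy=3,interpolation=cv2.INTER_CUBIC))
plan([*(RO-DR*.132),.165])
```

```text
n 10 t 53.7667 p [ 0.6088 -0.3005  0.1763] rot [1.795e+02 1.300e-01 7.857e+01] F [-0.5  0.4 -0.3] w 0.599
[3.65, -1.66, 0.09, 0.0009, 0.0002, -0.0001]
[3.65, -1.66, 0.09, 0.0009, 0.0002, -0.0001]
[3.65, -1.66, 0.09, 0.0009, 0.0002, -0.0001]
[3.65, -1.65, 0.1, 0.0009, 0.0002, -0.0001]
[3.65, -1.65, 0.1, 0.0009, 0.0002, -0.0001]
[3.65, -1.65, 0.1, 0.0009, 0.0002, -0.0001]
[3.65, -1.65, 0.1, 0.0009, 0.0002, -0.0001]
[3.65, -1.65, 0.11, 0.0009, 0.0002, -0.0001]
[3.65, -1.65, 0.11, 0.0009, 0.0002, -0.0001]
[3.65, -1.65, 0.11, 0.0009, 0.0002, -0.0001]
```

View pics/t2.png

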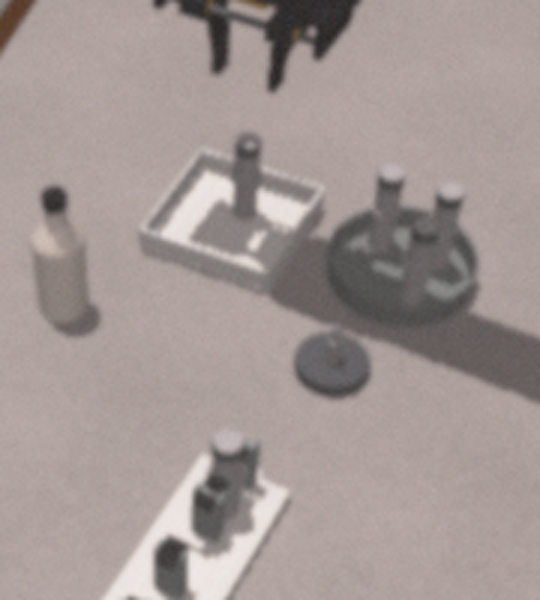

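Sleeve 4 stands in the tray (crop (246,175)). Last is nest 5.

{"fn": "play_rows", "kwargs": {"targets": [[[3.65,-1.65,0,0,0,0,0.6],[3.65,-1.65,0,0,0,0,0.6],[3.65,-1.65,0,0,0,0,0.6],[3.65,-1.65,0,0,0,0,0.6],[3.65,-1.65,0,0,0,0,0.6],[3.65,-1.65,0.2,0,0,0,0.6],[3.65,-1.65,0.3,0,0,0,0.6],[3.65,-1.65,0.3,0,0,0,0.6],[3.65,-1.65,0.3,0,0,0,0.6],[3.65,-1.65,0.3,0,0,0,0.6]]]}}

```text
t: 54.6
eef_pos: [0.5153, 0.0919, 0.1562]
tool_rot: [-180.0, 0.1, 78.5]
contact_force: [0.7, 0.3, 0.1]
gripper_width: 0.595
```

{"fn": "play_rows", "kwargs": {"targets": [[[0,0,0,0,0,0,0.6],[0,0,0,0,0,0,0.6],[0,0,0,0,0,0,0.6]]]}}

```text
t: 54.85
eef_pos: [0.5163, 0.0898, 0.1563]
tool_rot: [-180.0, 0.1, 78.6]
contact_force: [1.2, -0.2, 0.4]
gripper_width: 0.603
```

Run:
```python
from h import *
p=head(5)
plan([*(RO-DR*.132),.0705],n=1)
```

```text
t 54.85 tcp a,b -0.6 -2.5 z 0.1563 rot [-1.80e+02  1.00e-01  7.86e+01] F [ 1.2 -0.2  0.4] w 0.603
66 146 a range [-38.  -30.3  33.3]
70 206 a range [12.8 24.9 44.3]
74 122 a range [12.7 24.8 43.7]
78 16 a range [12.5 12.7 13. ]
82 14 a range [12.4 12.8 13.3]
86 16 a range [12.4 12.8 13.3]
90 9 a range [12.5 12.7 13.1]
94 19 a range [12.7 13.5 13.7]
98 21 a range [13.  13.4 13.8]
102 22 a range [-13.1  13.2  13.6]
106 430 a range [-11.5   1.1  12.9]
n 1 t 54.9 p [0.5167 0.089  0.1564] rot [-1.7998e+02  5.0000e-02  7.8470e+01] F [-0.1 -0.9  0.3] w 0.601
[0.15, 0.2, 8.59, -0.0003, 0.0009, -0.0023]
```

{"fn": "play_rows", "kwargs": {"targets": [[[0.07,0.22,1.2,0,0,0,0.6],[0,0,2.6,0,0,0,0.6],[0,0,2.6,0,0,0,0.6],[0,0,2.15,0,0,0,0.6],[0,0,0,0,0,0,0.6],[0,0,0,0,0,0,0],[0,0,0,0,0,0,0],[0,0,0,0,0,0,0],[0,0,0,0,0,0,0],[0,0,0,0,0,0,0]]]}}

```text
t: 55.73
eef_pos: [0.5196, 0.0907, 0.0723]
tool_rot: [179.9, -0.0, 78.5]
contact_force: [-1.2, -0.0, 0.9]
gripper_width: 0.309
```

{"fn": "play_rows", "kwargs": {"targets": [[[0,0,0,0,0,0,0],[0,0,0,0,0,0,0],[0,0,0,0,0,0,0]]]}}

```text
t: 55.98
eef_pos: [0.5194, 0.0909, 0.0722]
tool_rot: [179.9, 0.0, 78.6]
contact_force: [-0.9, 0.7, 5.5]
gripper_width: 0.291
```

{"fn": "play_rows", "kwargs": {"targets": [[[0.28,0,0,0,-0.041,0,0],[0.28,0,0,0,-0.041,0,0],[0.28,0,0,0,-0.041,0,0],[0,0,0,0,0,0,0],[0,0,0,0,0,0,0]]]}}

```text
t: 56.4
eef_pos: [0.5213, 0.0977, 0.0725]
tool_rot: [179.9, 7.3, 78.6]
contact_force: [-2.6, -4.2, 11.6]
gripper_width: 0.288
```

Run:
```python
from h import *
p=head(5)
```

```text
t 56.4 tcp a,b 8.1 0.8 z 0.0725 rot [179.9   7.3  78.6] F [-2.6 -4.2 11.6] w 0.288
66 35 a range [31.  31.6 32.1]
70 489 a range [19.6 31.5 44.5]
74 237 a range [19.4 29.7 44.4]
78 53 a range [19.6 20.4 21. ]
82 54 a range [19.9 20.9 21.6]
86 58 a range [20.9 21.5 22.2]
90 44 a range [21.3 22.  23. ]
94 71 a range [22.2 23.  23.7]
98 70 a range [22.7 23.4 24.1]
102 110 a range [22.8 23.8 24.8]
106 289 a range [-1.  20.5 23.8]
```

{"fn": "play_rows", "kwargs": {"targets": [[[-0.28,0,0,0,0.041,0,0],[-0.28,0,0,0,0.041,0,0],[-0.28,0,0,0,0.041,0,0],[-0.28,0,0,0,0.041,0,0],[-0.28,0,0,0,0.041,0,0],[-0.28,0,0,0,0.041,0,0],[0,0,0,0,0,0,0],[0,0,0,0,0,0,0]]]}}

```text
t: 57.12
eef_pos: [0.5187, 0.0838, 0.0729]
tool_rot: [179.8, -7.2, 78.5]
contact_force: [-0.2, 3.1, 7.8]
gripper_width: 0.288
```

Run:
```python
from h import *
p=head(5)
```

```text
t 57.1167 tcp a,b -6.0 1.0 z 0.0729 rot [179.8  -7.2  78.5] F [-0.2  3.1  7.8] w 0.288
66 141 a range [ 5.7 11.6 33.8]
70 441 a range [ 5.7 29.7 44.8]
74 282 a range [ 5.2 30.5 44.3]
78 47 a range [4.5 5.  5.8]
82 45 a range [4.  4.7 5.3]
86 57 a range [3.2 4.2 4.9]
90 60 a range [2.7 3.7 4.4]
94 40 a range [3.1 3.7 4.2]
98 65 a range [2.6 3.5 4.2]
102 69 a range [1.8 3.  3.7]
106 359 a range [-22.9  -1.6   3. ]
```

{"fn": "play_rows", "kwargs": {"targets": [[[0.28,0,0,0,-0.041,0,0],[0.28,0,0,0,-0.041,0,0],[0.28,0,0,0,-0.041,0,0],[0,0,0,0,0,0,0],[0,0,-0.3,0,0,0,0],[0,0,-0.3,0,0,0,0],[0,0,-0.3,0,0,0,0],[0,0,-0.3,0,0,0,0],[0,0,0,0,0,0,0]]]}}

```text
t: 57.92
eef_pos: [0.519, 0.09, 0.0844]
tool_rot: [180.0, -0.0, 78.5]
contact_force: [0.4, 0.9, -1.9]
gripper_width: 0.293
```

Run:
```python
from h import *
p=head(5)
plan([.4652,-.1095,.185],p0=[*r.read_state()['eef_pos'][:2],.185])
```

```text
t 57.9167 tcp a,b 0.1 0.1 z 0.0844 rot [180.   -0.   78.5] F [ 0.4  0.9 -1.9] w 0.293
66 46 a range [31.3 31.8 33.1]
70 414 a range [16.4 31.4 44.5]
74 345 a range [11.6 22.4 44.2]
78 42 a range [11.4 11.8 12.4]
82 39 a range [11.4 11.9 12.3]
86 50 a range [11.3 11.9 12.3]
90 50 a range [11.2 11.8 12.4]
94 49 a range [11.3 11.9 12.3]
98 56 a range [11.3 11.8 12.5]
102 49 a range [11.4 12.  12.4]
106 61 a range [11.7 12.4 12.9]
n 6 t 57.9667 p [0.5189 0.0901 0.185 ] rot [179.97   0.    78.5 ] F [ 0.2  0.1 -2.7] w 0.293
[-3.44, -0.21, 0.0, 0.0001, 0.0, -0.0003]
[-3.44, -0.22, 0.0, 0.0001, 0.0, -0.0003]
[-3.44, -0.22, 0.0, 0.0001, 0.0, -0.0003]
[-3.44, -0.22, 0.0, 0.0001, 0.0, -0.0003]
[-3.44, -0.22, 0.0, 0.0001, 0.0, -0.0003]
[-3.44, -0.22, 0.0, 0.0001, 0.0, -0.0003]
```

Sleeve 5 is free. Carry it to the gauge.

{"fn": "play_rows", "kwargs": {"targets": [[[0,0,-3.3,0,0,0,0],[0,0,-3.3,0,0,0,0],[0,0,-3.3,0,0,0,0],[-3.4,-0.22,0,0,0,0,0],[-3.4,-0.22,0,0,0,0,0],[-3.4,-0.22,0,0,0,0,0],[-3.4,-0.22,0,0,0,0,0],[-3.4,-0.22,0,0,0,0,0],[-3.4,-0.22,0,0,0,0,0],[0,0,0,0,0,0,0]]]}}

```text
t: 58.8
eef_pos: [0.4626, -0.1151, 0.1824]
tool_rot: [-179.9, 0.3, 77.9]
contact_force: [0.1, -1.0, -2.5]
gripper_width: 0.29
```

{"fn": "play_rows", "kwargs": {"targets": [[[0,0,0,0,0,0,0],[0,0,0,0,0,0,0]]]}}

```text
t: 58.97
eef_pos: [0.4653, -0.1061, 0.1828]
tool_rot: [-180.0, -0.0, 78.5]
contact_force: [-0.0, 0.7, -2.8]
gripper_width: 0.295
```

Run:
```python
from h import *
gauge()
```

```text
scene 653 [ 0.4318 -0.1102] 0.0381
side 348 [ 0.4303 -0.11  ] 0.0381
wrist 3304 [ 0.4308 -0.1099] 0.0369
-50 a 12.4 b [-12.4  11.5]
-38 a 12.2 b [-11.7  10.5]
-14 a 16.8 b [-15.2  15.2]
-2 a 12.4 b [-16.7  16.9]
10 a 12.3 b [-17.1  17.4]
22 a 12.8 b [-17.2  17.6]
34 a 12.6 b [-17.1  17.5]
58.9667 tcp [ 0.4653 -0.1061  0.1828] [-180.    -0.    78.5] [-0.   0.7 -2.8] 0.295
```

The gauge was knocked: all three cameras now put it at (0.431, -0.110). Re-aim and re-measure.

{"fn": "play_rows", "kwargs": {"targets": [[[-0.33,-1.1,0,0,0,0,0],[-0.33,-1.1,0,0,0,0,0],[-0.33,-1.1,0,0,0,0,0],[0,0,1,0,0,0,0],[0,0,0,0,0,0,0],[0,0,0,0,0,0,0],[0,0,0,0,0,0,0]]]}}

```text
t: 59.7
eef_pos: [0.4318, -0.1091, 0.1728]
tool_rot: [180.0, -0.0, 78.6]
contact_force: [-0.0, -0.2, -2.2]
gripper_width: 0.291
```

Run:
```python
from h import *
gauge()
print(r.read_state()['qpos'])
```

```text
scene 663 [ 0.4318 -0.1103] 0.0382
side 347 [ 0.4292 -0.1089] 0.0383
wrist 3389 [ 0.431  -0.1088] 0.0369
-50 a 12.3 b [-12.2  11.4]
-38 a 12.2 b [-12.   10.5]
-14 a 16.7 b [-15.2  15.1]
-2 a 12.4 b [-16.9  16.7]
10 a 12.3 b [-17.1  17.6]
22 a 13.0 b [-17.2  17.6]
34 a 12.6 b [-17.1  17.5]
59.7 tcp [ 0.4318 -0.1091  0.1728] [180.   -0.   78.6] [-0.  -0.2 -2.2] 0.291
[ 58.47602373  -4.52756709 -45.04215462 113.14287153  -3.43683649
  70.07663606   3.29972069]
```

{"fn": "play_rows", "kwargs": {"targets": [[[0.07,-0.05,1,0,0,0,0],[0,0,2.5,0,0,0,0],[0,0,0.8,0,0,0,0],[0,0,0.5,0,0,0,0],[0,0,0.5,0,0,0,0],[0,0,0.4,0,0,0,0],[0,0,0,0,0,0,0]]]}}

```text
t: 60.43
eef_pos: [0.4306, -0.1089, 0.1156]
tool_rot: [-180.0, -0.0, 78.6]
contact_force: [0.1, 0.5, -2.7]
gripper_width: 0.295
```

{"fn": "play_rows", "kwargs": {"targets": [[[0,0,0.3,0,0,0,0],[0,0,0.3,0,0,0,0],[0,0,0.2,0,0,0,0],[0,0,0.2,0,0,0,0],[0,0,0,0,0,0,0]]]}}

```text
t: 60.85
eef_pos: [0.4305, -0.1089, 0.1056]
tool_rot: [-180.0, -0.0, 78.6]
contact_force: [-0.5, 0.5, -1.7]
gripper_width: 0.287
```

{"fn": "play_rows", "kwargs": {"targets": [[[0,0,0.3,0,0,0,0],[0,0,0.4,0,0,0,0],[0,0,0.4,0,0,0,0],[0,0,0.4,0,0,0,0],[0,0,0,0,0,0,0]]]}}

```text
t: 61.27
eef_pos: [0.43, -0.1087, 0.0899]
tool_rot: [-179.9, -0.0, 78.6]
contact_force: [-0.8, 1.1, -2.2]
gripper_width: 0.291
```

{"fn": "play_rows", "kwargs": {"targets": [[[0,0,0.3,0,0,0,0],[0,0,0.3,0,0,0,0],[0,0,0.2,0,0,0,0],[0,0,0.2,0,0,0,0],[0,0,0,0,0,0,0]]]}}

```text
t: 61.68
eef_pos: [0.4308, -0.109, 0.0812]
tool_rot: [-180.0, 0.0, 78.6]
contact_force: [-1.3, 1.2, 0.6]
gripper_width: 0.295
```

{"fn": "play_rows", "kwargs": {"targets": [[[0,0,0.15,0,0,0,0],[0,0,0,0,0,0,0],[0,0,0,0,0,0,0]]]}}

```text
t: 61.93
eef_pos: [0.4312, -0.1091, 0.081]
tool_rot: [-180.0, 0.1, 78.6]
contact_force: [-4.7, 1.9, 13.3]
gripper_width: 0.291
```

{"fn": "play_rows", "kwargs": {"targets": [[[0,0,-0.5,0,0,0,0],[0,0,-2,0,0,0,0],[0,0,-3,0,0,0,0],[0,0,-3.2,0,0,0,0],[0,0,0,0,0,0,0],[0,0,0,0,0,0,0]]]}}

```text
t: 62.43
eef_pos: [0.4321, -0.1095, 0.1679]
tool_rot: [179.8, 0.1, 78.6]
contact_force: [-0.8, -0.3, -3.0]
gripper_width: 0.291
```

Run:
```python
from h import *
held()
plan([.6155,-.2500,.168],n=7)
```

```text
62.4333 tcp [ 0.4321 -0.1095  0.1679] [1.798e+02 1.000e-01 7.860e+01] [-0.8 -0.3 -3. ] 0.291
-62 88 b [-11.9  10.5] a edge 12.0
-54 118 b [-11.5  11.2] a edge 12.1
-46 132 b [-11.7  10.8] a edge 12.2
-38 134 b [-10.6  10.4] a edge 12.1
-30 61 b [-8.1  7.1] a edge 12.2
-14 689 b [-14.   14.1] a edge 16.7
-6 270 b [-11.9  11.4] a edge 13.7
2 436 b [-19.3  19.1] a edge 12.1
10 581 b [-19.6  19.6] a edge 12.3
18 574 b [-19.4  19.6] a edge 12.5
26 826 b [-19.4  19.5] a edge 12.8
34 1277 b [-18.8  18.8] a edge 12.5
42 356 b [-20.3  20.3] a edge None
n 7 t 62.4833 p [ 0.4307 -0.1091  0.1663] rot [1.7996e+02 5.0000e-02 7.8550e+01] F [ 0.5 -0.2 -3.6] w 0.287
[-1.45, 2.99, -0.02, 0.0001, 0.0001, -0.0001]
[-1.45, 2.99, -0.02, 0.0001, 0.0001, -0.0001]
[-1.45, 2.99, -0.02, 0.0001, 0.0001, -0.0001]
[-1.45, 2.99, -0.02, 0.0001, 0.0001, -0.0001]
[-1.45, 2.99, -0.02, 0.0001, 0.0001, -0.0001]
[-1.45, 2.99, -0.02, 0.0001, 0.0001, -0.0001]
[-1.45, 2.99, -0.02, 0.0001, 0.0001, -0.0001]
```

Sleeve 5 also reached the disc (13 N at TCP 81 mm), so it goes in the tray, 50 mm from sleeve 4.

{"fn": "play_rows", "kwargs": {"targets": [[[-1.45,2.99,0,0,0,0,0],[-1.45,2.99,0,0,0,0,0],[-1.45,2.99,0,0,0,0,0],[-1.45,2.99,0,0,0,0,0],[-1.45,2.99,0,0,0,0,0],[-1.45,2.99,0,0,0,0,0],[-1.45,2.99,0,0,0,0,0],[0,0,1.5,0,0,0,0],[0,0,2,0,0,0,0],[0,0,0,0,0,0,0]]]}}

```text
t: 63.32
eef_pos: [0.6123, -0.2488, 0.124]
tool_rot: [-179.4, -0.2, 78.6]
contact_force: [-1.7, 0.5, -3.1]
gripper_width: 0.293
```

Run:
```python
from h import *
s=r.read_state();print(s['eef_pos'])
p,_=r.grab_frame('side');cv2.imwrite('pics/t3.png',cv2.resize(p[60:200,270:450,::-1],None,fx=4,fy=4,interpolation=cv2.INTER_CUBIC))
```

```text
[ 0.61226831 -0.24876902  0.12401348]
```

View pics/t3.png

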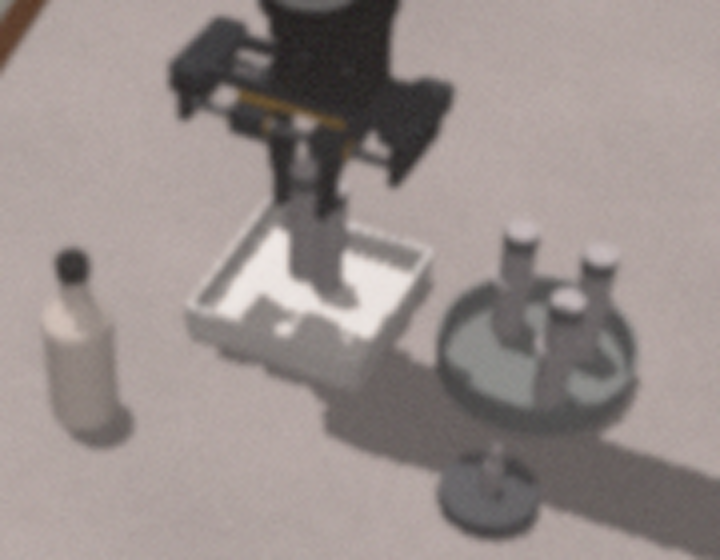

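The sleeve is above the tray in front of sleeve 4 (crop (305,250)), and the gauge still stands at (490,490). Lower it.

{"fn": "play_rows", "kwargs": {"targets": [[[0,0,2,0,0,0,0],[0,0,2,0,0,0,0],[0,0,0.8,0,0,0,0],[0,0,0.4,0,0,0,0],[0,0,0.2,0,0,0,0],[0,0,0,0,0,0,0]]]}}

```text
t: 63.87
eef_pos: [0.616, -0.2499, 0.078]
tool_rot: [180.0, 0.0, 78.6]
contact_force: [-0.3, -0.2, -1.3]
gripper_width: 0.291
```

{"fn": "play_rows", "kwargs": {"targets": [[[0,0,0.2,0,0,0,0],[0,0,0.2,0,0,0,0],[0,0,0,0,0,0,0]]]}}

```text
t: 64.12
eef_pos: [0.6159, -0.25, 0.0738]
tool_rot: [180.0, 0.0, 78.6]
contact_force: [0.0, 0.1, -2.3]
gripper_width: 0.293
```

{"fn": "play_rows", "kwargs": {"targets": [[[0,0,0.2,0,0,0,0],[0,0,0.15,0,0,0,0],[0,0,0,0,0,0,0]]]}}

```text
t: 64.37
eef_pos: [0.616, -0.25, 0.0703]
tool_rot: [180.0, 0.0, 78.6]
contact_force: [-0.3, -0.0, -0.5]
gripper_width: 0.287
```

{"fn": "play_rows", "kwargs": {"targets": [[[0,0,0,0,0,0,0.5],[0,0,0,0,0,0,0.5],[0,0,0,0,0,0,0.5],[0,0,0,0,0,0,0.5],[0,0,-0.5,0,0,0,0.5],[0,0,-2.5,0,0,0,0.6],[0,0,-3.5,0,0,0,0.6],[0,0,-3.5,0,0,0,0.6],[0,0,-3.5,0,0,0,0.6]]]}}

```text
t: 65.12
eef_pos: [0.6155, -0.2497, 0.2067]
tool_rot: [-180.0, -0.0, 78.6]
contact_force: [1.0, 0.1, -0.2]
gripper_width: 0.593
```

{"fn": "play_rows", "kwargs": {"targets": [[[3,0,-1,0,0,0,0.6],[3.5,0,0,0,0,0,0.6],[3.5,0,0,0,0,0,0.6],[0,0,0,0,0,0,0.6],[0,0,0,0,0,0,0.6]]]}}

```text
t: 65.53
eef_pos: [0.6363, -0.1479, 0.216]
tool_rot: [179.9, -0.0, 78.9]
contact_force: [0.3, -1.1, 0.1]
gripper_width: 0.597
```

Run:
```python
from h import *
s=r.read_state();print(s['t'],s['eef_pos'],s['contact_force'])
for n in('scene','side'):
    p,_=r.grab_frame(n);cv2.imwrite(f'pics/f{n}.png',p[:,:,::-1])
```

```text
65.5333 [ 0.63625411 -0.14788033  0.21595324] [ 0.26651902 -1.12503547  0.0513179 ]
```

View pics/fscene.png

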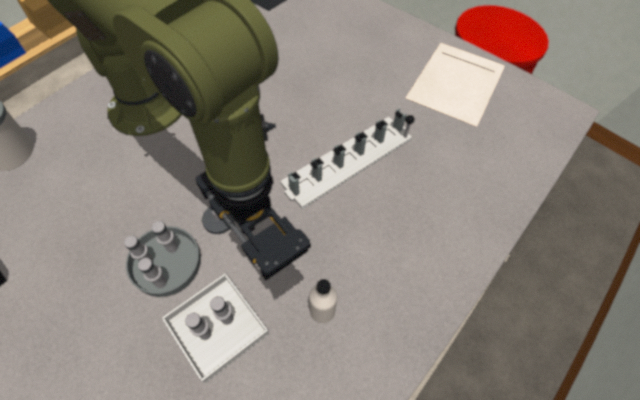

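View pics/fside.png

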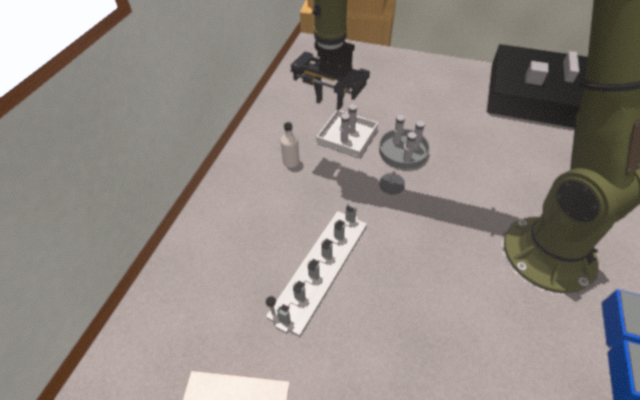

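Final views: three sleeves stand in the dish at (163,235), (137,248) and (150,272), and two in the tray at (198,325) and (222,308). The rack is empty, the gauge is upright, and the bottle is unmoved at (322,300). The gripper is clear, so I'm handing in.

Run:
```python
from station import r
print(r.finish_job())
```

```text
the job is handed in; nothing more can be done
None
```

I worked nests 1 to 5 in order, starting at the ball post, and handed the job in at about 66 s of the 210 s allowed. All five nests held sleeves.

| Sleeve | Where it stopped on the gauge | Put in |
|---|---|---|
| 1, 2, 3 | at the step | round dish |
| 4, 5 | on the foot disc | square tray |

**Last checks:** the last pictures show three sleeves standing in the dish, two in the tray, an empty rack, the gauge upright and the spray bottle unmoved. Neither the calliper nor the brush was in the scene. At hand-in the gripper was open and clear of everything.

**What went wrong or was less certain:**
- **Sleeve 1 jammed on its first lift, at about 14 N.** It had slipped in the pads, so the second keeper was hardly pushed. I regripped it, rocked it again, and it came out freely.
- **Sleeve 1's bore was judged differently.** For sleeves 2 and 3, the 3.0 and 3.4 mm of measured play fits a 13 mm bore (an 18 mm bore would give about 8 mm). Sleeve 1 I released within about 0.5 mm of the gauge axis and it stayed on the step. I did not measure its play with the camera; its contact readings matched those of sleeve 3.
- **The gauge was knocked aside before sleeve 5.** It had moved about 34 mm; all three cameras agreed on the new position, and I re-aimed before lowering.

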